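# Index the pot carousel and load its empty bay under the lamp

### The arm

A 6-joint arm with a two-finger parallel gripper is mounted at the origin on the work surface. World frame = base frame: x ahead of the robot, y to its left, z up, the work surface at z = 0. Lengths are in m, angles in rad, forces in N, time in s.
With the tool pointing down it reaches from about 0.375 to 0.975 m from the base axis. Payload 3.8 kg.
Tool frame: the origin (TCP) lies on the mounting face of the last link; the fingertips stand 173 mm ahead of it and the grasp point (between the pads) lies 155 mm ahead of it; z points along the fingers, y is the direction in which the jaws open and shut (so a half turn about z gives the same grasp; the last joint's range is limited). The gripper opens to 85 mm and grips with 20 to 120 N. Pads are 22 mm wide; open, the fingers measure 114 mm over their backs; the gripper's body (76 mm by 85 mm) begins 54 mm behind the grasp point. The pads swing forward as they close: fully open they stand 13 mm farther back than shut.
Start: joints at [-1.163, 0.264, 1.604, -0, 1.274, -0.037], TCP at [0.29, -0.609, 0.405] pointing down, gripper open.
Joint ranges: [-2.63, 2.63], [-0.94, 2.18], [0.31, 2.57], [-1.31, 4.45], [0, 2.66], [-2.55, 2.55]. Speed limits (rad/s): [2.57, 2.57, 3.14, 3.14, 3.14, 3.14].

### API

Orientations are given as a rotation vector (axis times angle).
In Python, from workcell import bot, imaging, order gives the robot as it stands. The module is installed in compiled form; this text tells all that it offers.
- The arm moves only by the shell command python3 -m creep 'ROWS' [OPENING] [FORCE]. ROWS is JSON, a list of rows, each an object with "slide": the shift along the tool's x, y, z each as a share of 25 mm, from -1 to 1, a list of three; "angular": the turn, a rotation vector about the tool's x, y, z each as a share of 4 degrees, from -1 to 1, a list of three. A call has 1 to 5 rows; each row shifts and turns the commanded pose from where the row before left it, along the tool's axes as they then stand; what a row does not reach is not made up. A row lasts 1/12 s, in which the tool goes at most 41.7 mm and 7.16 degrees, less where a joint would pass 70% of its speed; a pose out of reach is approached as far as the arm can. A call with a number of a shift or a turn outside -1 to 1 is refused whole. A call with a gripper value outside its range is refused whole. OPENING is the closure, from -1 (fully open) to 1 (shut), set as the call begins (- or left out, the last holds). The fingers move at their own pace and stop on an object; FORCE is the grip in N (left out, the last holds). Time passes only in rows, so rows that do not move let the fingers close. It gives the time, the measured TCP pose, the force and the opening at its end, in the units of the state.
- bot.read_state(): the state, without advancing time (a new reading comes with each control period).
- imaging.read_camera(name): name is "scene" or "top" or "wrist"; returns (picture, depth): 420x560x3 uint8, red, green, blue; 420x560 float32, m along the optical axis (not along the pixel's ray), 0 where there is no reading.
- imaging.camera_model(name): a dict with "fovy" (degrees; the focal length in pixels is half the picture's height over the tangent of half this angle, whatever the lens; pixels are square), "cx", "cy" (the principal point, pixels), "camera_from_world" (4x4, takes a point from world to camera coordinates); the wrist camera has in their place "tool_from_camera" (4x4, takes a point from camera to tool coordinates, whose origin is the TCP and whose axes are the flange's). Camera axes: x right, y down, z forward; pixel columns grow to the right and rows downward; lengths in m; the calibration is good to about 2 mm. A picture is of the moment at which its call begins: read the wrist's pose just before it. camera_model takes no time and is no camera call.
- order.finish_job(): hands the job in, once; it reports no verdict.
The state is a dict: "time": time; "q": joint angles; "joint_vel": joint speeds; "joint_torque": joint torques, N m; "tool_pos": TCP position; "tcp_rot": TCP orientation; "wrist_force": force on the tool from outside, world axes, zero at the start; "torque": the same for the moment, N m; "width": opening from 0.0 (shut) to 1.0 (fully open).
Only numpy, scipy, OpenCV 4.12 (cv2) and the standard library are available. Lean on these libraries where they do the work, as an engineer would, in place of code of your own. Each camera call takes 0.05 s, during which the arm holds its last target.

### The job

Turn the free-running blue carousel until the empty yellow bay lines up with the red pointer and stands still. Then pick up the yellow-capped pot and set it upright, all the way down in that bay before letting go, leaving the bay lined up with the pointer. Do not knock over or shove the other things on the bench.

Things in the scene. Friction and masses are not known exactly. Their poses are not given: they have to be found in the camera images.
- axis (a point): centre of the deck's top face (40 mm above the bench), on the carousel's vertical turning axis. This frame belongs to the foot, fixed to the bench, and does not turn with the deck: z up, -x points from the axis to the red pointer. The deck is a blue disc of 230 mm diameter; a steel hub, 44 mm across, rises 12 mm from its middle
- mark (a point): fixed point 70 mm from the axis towards the red pointer, at deck-top height (40 mm): the bay's centre must come here. The pointer is a red block 30 x 8 mm, its top 36 mm above the bench, on the foot's edge just outside the deck's rim, 122 to 152 mm from the axis
- lamp (a point): middle of the underside, 200 mm above the bench, of a fixed lamp bar along y of the axis frame, 365 mm long, 40 mm wide, 22 mm thick, on two 14 mm posts 170 mm either side. It covers from 5 mm on the pointer side of mark to 35 mm beyond it, so a vertical gripper cannot load there; one leaned back 30 to 45 degrees to the pointer's side can
- peg (a point): top of one of six upright steel pegs on the turning deck, 12 mm diameter, 26 mm tall above the deck, on a circle of 105 mm radius, one every 60 degrees; this one stands 30 degrees counter-clockwise (from above) of the yellow bay, and another 30 degrees clockwise of it
- bay (a point): centre of the floor of the empty yellow bay on the turning deck, 40 mm above the bench, 70 mm from the axis. A yellow lip round it is 49 mm inside, 57 mm outside, 6 mm high; a yellow line runs on to the rim. Two white-ringed bays, 120 degrees either side, carry built-in white pots with grey caps, 39 mm across, 36 mm tall above the deck
- deck (a joint): angle of the deck, counter-clockwise positive seen from above, rad; 0 (or any whole turn) when the yellow bay is at the pointer. It turns either way without stops and takes about 0.5 N at a peg; pushed at 40 mm/s it stops within a degree, pushed faster it coasts on by a few degrees
- pot_yellow: the pot to load: white upright cylinder 38 mm diameter with a yellow cap on its upper 15 mm, 65 mm tall in all, about 70 g; origin at the centre of its underside, z up
- pot_red: bystander: pot like the yellow one, red cap; origin at the centre of its underside
- pot_green: bystander: pot like the yellow one, green cap; origin at the centre of its underside
- beaker: bystander: open glass beaker, 72 mm across, 95 mm tall; origin at the centre of its underside
- bottle: bystander: clear bottle with blue cap, 60 mm across, 150 mm tall; origin at the centre of its underside
- strip_box: bystander: flat green box 85 x 120 x 35 mm; origin at the centre of its underside
There are look-alikes about, which are no part of the job. What is shaped like the pot_yellow but orange is not meant.

How it is judged:
By the outcome, as a careful person would: the job done as asked, in the order asked, and still so for the second after the job is handed in, with the robot touching nothing.
It also fails if it takes over 69 s, if anything falls off the work surface, if the arm or the gripper's body presses on something with over 40 N, if the wrist force passes 120 N, or if a joint passes its speed limit or range.

## Working session

There is one attempt and no reset: what is moved stays moved. The work goes in short steps, Python scripts to look and compute and a shell command to move; the robot and the scene stay as the last step left them, time stands still between calls to the robot, and variables do not carry over. Pictures are saved under pics/ and viewed, and the job is handed in when it is done.

```bash
mkdir -p pics; cat > h.py <<'E'
import numpy as np, cv2
from workcell import bot, imaging, order
from scipy.spatial.transform import Rotation as R
def snap(n,f):
    s=bot.read_state(); p,d=imaging.read_camera(n)
    cv2.imwrite('pics/'+f+'.png',p[:,:,::-1]); np.savez('pics/'+f+'.npz',p=p,d=d,tp=s['tool_pos'],tr=s['tcp_rot'])
    return p,d,s
def cam(n,s=None):
    m=imaging.camera_model(n); f=210/np.tan(np.radians(m['fovy']/2))
    if 'camera_from_world' in m: T=np.linalg.inv(np.array(m['camera_from_world']))
    else:
        W=np.eye(4);W[:3,:3]=R.from_rotvec(s['tcp_rot']).as_matrix();W[:3,3]=s['tool_pos'];T=W@np.array(m['tool_from_camera'])
    return T,f,m['cx'],m['cy']
def ray(c,u,v,z):
    T,f,cx,cy=c; d=T[:3,:3]@np.array([(u-cx)/f,(v-cy)/f,1]); o=T[:3,3]
    return o+d*(z-o[2])/d[2]
def pix(c,X):
    T,f,cx,cy=c; p=T[:3,:3].T@(np.array(X)-T[:3,3]); return np.array([cx+f*p[0]/p[2],cy+f*p[1]/p[2]])
def st():
    s=bot.read_state(); print({k:np.round(v,4).tolist() for k,v in s.items()})
E
python3 - <<'E'
from h import *
st()
for n in ['scene','top','wrist']:
    snap(n,n+'0'); m=imaging.camera_model(n); print(n,m)
E
```

```text
{'time': 0.0, 'q': [-1.1629, 0.2648, 1.6054, 0.0, 1.2737, -0.0369], 'joint_vel': [-0.0007, 0.0003, 0.0006, -0.0002, 0.0007, 0.001], 'joint_torque': [-0.0005, -51.5124, -36.7315, -0.0001, 0.013, -0.0], 'tool_pos': [0.2903, -0.609, 0.4034], 'tcp_rot': [-3.0621, -0.6925, 0.0006], 'wrist_force': [0.1422, -0.839, -0.396], 'torque': [-0.0194, 0.0096, -0.0005], 'width': 0.9955}
scene {'fovy': 55.749542536569464, 'cx': 282.19131699979164, 'cy': 215.60310702043088, 'camera_from_world': array([[ 3.69875352e-01,  9.29081242e-01,  5.18868629e-04,
        -1.36972497e-01],
       [ 5.13464090e-01, -2.03949035e-01, -8.33522297e-01,
        -1.63203649e-01],
       [-7.74304108e-01,  3.08565773e-01, -5.52485576e-01,
         1.44535323e+00],
       [ 0.00000000e+00,  0.00000000e+00,  0.00000000e+00,
         1.00000000e+00]])}
top {'fovy': 55.4236964534632, 'cx': 279.27474262626487, 'cy': 213.74626166962804, 'camera_from_world': array([[ 0.00416826, -0.99992747, -0.01129956, -0.04662991],
       [-0.99628839, -0.00318104, -0.08601937,  0.54328361],
       [ 0.08597719,  0.01161617, -0.99622939,  1.1059444 ],
       [ 0.        ,  0.        ,  0.        ,  1.        ]])}
wrist {'fovy': 68.23749467276599, 'cx': 275.37836200269106, 'cy': 204.50231993811235, 'tool_from_camera': array([[ 1.59048073e-04, -9.44430440e-01, -3.28711299e-01,
         8.67976906e-02],
       [ 9.99999986e-01,  1.31888280e-04,  1.04921140e-04,
        -2.86346057e-04],
       [-5.57375508e-05, -3.28711311e-01,  9.44430448e-01,
         3.04579746e-02],
       [ 0.00000000e+00,  0.00000000e+00,  0.00000000e+00,
         1.00000000e+00]])}
```

View pics/scene0.png

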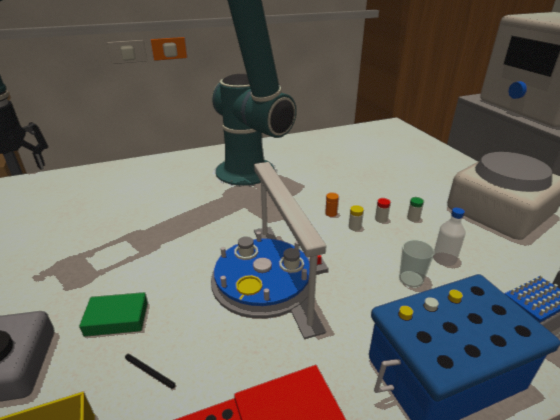

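View pics/top0.png

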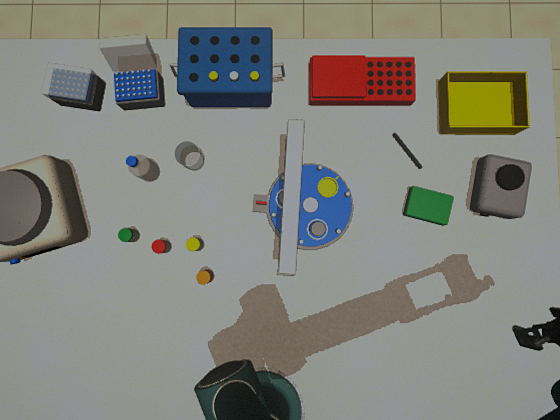

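View pics/wrist0.png

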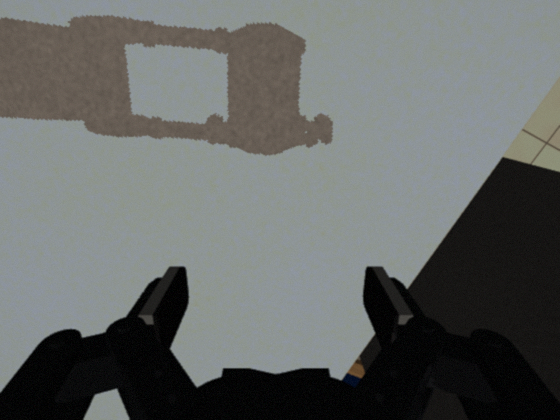

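```bash
cat > m0.py <<'E'
from h import *
d=np.load('pics/top0.npz');p=d['p'];c=cam('top');hsv=cv2.cvtColor(p,cv2.COLOR_RGB2HSV)
def blobs(name,lo,hi,z,mn=25):
    m=cv2.inRange(hsv,np.array(lo),np.array(hi));n,l,s,ce=cv2.connectedComponentsWithStats(m)
    for i in range(1,n):
        if s[i,4]>=mn: print(name,ce[i].round(1),s[i].tolist(),ray(c,*ce[i],z).round(4))
blobs('yel',(22,120,80),(35,255,255),.065)
blobs('org',(8,150,80),(18,255,255),.065)
blobs('red',(0,150,80),(6,255,255),.036,8)
blobs('grn',(45,120,40),(85,255,255),.065)
blobs('blue',(100,150,60),(125,255,255),.04,60)
big=cv2.resize(p[100:300,100:400],None,fx=2.6,fy=2.6,interpolation=cv2.INTER_CUBIC);cv2.imwrite('pics/topz.png',big[:,:,::-1])
m=cv2.inRange(hsv,(100,150,60),(125,255,255))
E
python3 m0.py
```

```text
yel [213.   75.2] [209, 71, 9, 9, 60] [0.9299 0.1427 0.065 ]
yel [254.2  75.2] [250, 71, 9, 9, 61] [0.9296 0.0267 0.065 ]
yel [482.3 102.6] [447, 71, 83, 57, 3353] [ 0.8505 -0.6061  0.065 ]
yel [327.5 186.7] [317, 176, 22, 22, 325] [ 0.6144 -0.1766  0.065 ]
yel [192.6 243.8] [186, 237, 14, 14, 156] [0.4575 0.1894 0.065 ]
red [358.4  78.1] [310, 56, 105, 45, 4050] [ 0.9339 -0.2701  0.036 ]
red [260.6 202.2] [256, 201, 11, 4, 27] [0.5746 0.0078 0.036 ]
red [158.1 246. ] [152, 240, 14, 13, 146] [0.4512 0.292  0.036 ]
grn [429.3 205.2] [406, 186, 47, 39, 1237] [ 0.5643 -0.452   0.065 ]
grn [124.8 234.6] [118, 228, 14, 14, 144] [0.4817 0.3746 0.065 ]
blue [224.1  60. ] [177, 28, 95, 65, 5115] [0.9862 0.1162 0.04  ]
blue [135.7  85.4] [114, 69, 43, 32, 788] [0.9109 0.3694 0.04  ]
blue [130.8 160.7] [126, 156, 11, 11, 87] [0.691  0.3755 0.04  ]
blue [322.3 205.3] [298, 165, 53, 81, 2359] [ 0.5661 -0.1644  0.04  ]
blue [275.5 204.4] [269, 178, 14, 54, 324] [ 0.5681 -0.0342  0.04  ]
```

View pics/topz.png

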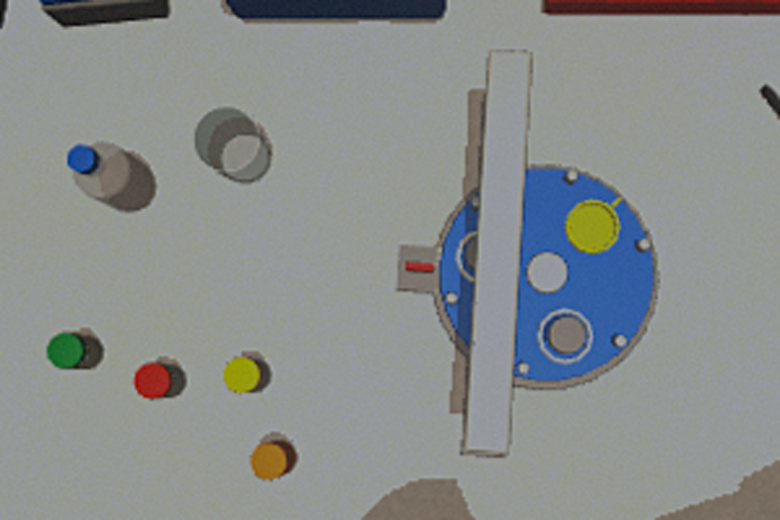

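```bash
cat > car.py <<'E'
from h import *
from scipy.optimize import least_squares
def deckfit(p,c,lamp=True):
    hsv=cv2.cvtColor(p,cv2.COLOR_RGB2HSV)
    m=cv2.inRange(hsv,(100,130,40),(125,255,255)); m[:, :240]=0; m[:,380:]=0; m[:140]=0; m[280:]=0
    P=np.argwhere(m)[:,::-1]; h=cv2.convexHull(P.astype(np.int32))
    # hull of dense points: sample boundary pixels close to the hull
    Q=[q for q in P if abs(cv2.pointPolygonTest(h,(float(q[0]),float(q[1])),True))<1.0]
    W=np.array([ray(c,q[0],q[1],.04)[:2] for q in Q])
    f=lambda a:np.hypot(W[:,0]-a[0],W[:,1]-a[1])-a[2]
    r=least_squares(f,[.568,-.115,.115],loss='soft_l1',f_scale=.001)
    return r.x,np.std(f(r.x)),len(Q)
E
python3 - <<'E'
from car import *
d=np.load('pics/top0.npz');p=d['p'];c=cam('top');D=d['d']
a=deckfit(p,c);print(a)
ax=a[0][:2]
hsv=cv2.cvtColor(p,cv2.COLOR_RGB2HSV)
def cen(lo,hi,box,z):
    m=cv2.inRange(hsv,lo,hi);u0,u1,v0,v1=box;k=np.zeros_like(m);k[v0:v1,u0:u1]=m[v0:v1,u0:u1];M=cv2.moments(k,True);return ray(c,M['m10']/M['m00'],M['m01']/M['m00'],z)
y=cen((22,120,80),(35,255,255),(312,345,170,198),.043)
r=cen((0,130,60),(8,255,255),(250,272,195,210),.036)
hub=ray(c,310,205,.052)
print('bay',y,np.hypot(*(y[:2]-ax)),'ang',np.degrees(np.arctan2(*(y[:2]-ax)[::-1])))
print('ptr',r,np.hypot(*(r[:2]-ax)),np.degrees(np.arctan2(*(r[:2]-ax)[::-1])),'hub',hub)
for n,b in [('y',(183,203,235,255)),('o',(194,216,265,290)),('r',(150,168,238,256)),('g',(116,136,226,246))]:
    lo,hi={'y':((22,120,80),(35,255,255)),'o':((6,130,80),(20,255,255)),'r':((0,130,60),(6,255,255)),'g':((45,100,40),(85,255,255))}[n]
    print(n,cen(lo,hi,b,.063))
# lamp depth
T,f,cx,cy=c
for (u,v) in [(293,125),(291,160),(288,205),(284,250),(281,270)]:
    z=D[v,u];print(u,v,(T@np.array([(u-cx)/f*z,(v-cy)/f*z,z,1]))[:3].round(3))
for n,s in (('scene',cam('scene')),): print(pix(s,[y[0],y[1],.04]),pix(s,[ax[0],ax[1],.052]),pix(s,[.4575,.189,.065]))
s=bot.read_state();print(R.from_rotvec(s['tcp_rot']).as_matrix().round(3))
E
```

```text
(array([ 0.56744245, -0.12929379,  0.11215091]), np.float64(0.001031615886428879), 224)
bay [ 0.61782485 -0.17899614  0.043     ] 0.07077223909084898 ang -44.610701485151665
ptr [0.57502098 0.00627553 0.036     ] 0.13578097903330935 86.80041006433581 hub [ 0.56541332 -0.12950487  0.052     ]
y [0.45749926 0.18987954 0.063     ]
o [0.36903451 0.15922805 0.063     ]
r [0.4508689  0.28298634 0.063     ]
g [0.48190838 0.37590114 0.063     ]
293 125 [ 0.736 -0.079  0.225]
291 160 [ 0.653 -0.074  0.223]
288 205 [ 0.547 -0.067  0.223]
284 250 [ 0.442 -0.058  0.219]
281 270 [ 0.397 -0.051  0.221]
[248.83698344 285.75781497] [262.20392552 262.69820838] [356.312959   208.10836571]
[[ 0.903  0.43  -0.001]
 [ 0.43  -0.903  0.002]
 [ 0.    -0.002 -1.   ]]
```

```bash
python3 -m creep '[{"slide":[0,0,0],"angular":[0,0,-1]},{"slide":[0.98,-0.74,0.1],"angular":[0,0,-0.1]},{"slide":[0.98,-0.74,0.2],"angular":[0,0,0]},{"slide":[0.98,-0.74,0.2],"angular":[0,0,0]},{"slide":[0.98,-0.74,0.3],"angular":[0,0,0]}]' 1 30
python3 -m creep '[{"slide":[0.98,-0.74,0.3],"angular":[0,0,0]},{"slide":[0.98,-0.74,0.3],"angular":[0,0,0]},{"slide":[0.98,-0.74,0.3],"angular":[0,0,0]},{"slide":[0.98,-0.74,0.3],"angular":[0,0,0]},{"slide":[0.98,-0.74,0.3],"angular":[0,0,0]}]'
python3 -m creep '[{"slide":[0.98,-0.74,0.3],"angular":[0,0,0]},{"slide":[0.98,-0.74,0.3],"angular":[0,0,0]},{"slide":[0.98,-0.74,0.3],"angular":[0,0,0]},{"slide":[0,0,0],"angular":[0,0,0]},{"slide":[0,0,0],"angular":[0,0,0]}]'
cat > rel.py <<'E'
from h import *
def rel():
    s=bot.read_state(); M=R.from_rotvec(s['tcp_rot']).as_matrix(); tip=np.array(s['tool_pos'])+M[:,2]*.173
    a=np.array([.567,-.129]); d=tip[:2]-a
    print('t',round(s['time'],2),'tip',tip.round(4),'r',np.hypot(*d).round(4),'ang',np.degrees(np.arctan2(d[1],d[0])).round(2),'toolx ang',np.degrees(np.arctan2(M[1,0],M[0,0])).round(2),'F',np.round(s['wrist_force'],2),'q',np.round(s['q'],2),'w',round(s['width'],3))
    return s,M,tip
if __name__=='__main__': rel()
E
python3 rel.py
```

```text
time: 0.57
tool_pos: [0.3389, -0.4954, 0.3845]
tcp_rot: [3.035, 0.809, 0.0]
wrist_force: [0.2, -1.7, 1.2]
width: 0.3
time: 0.98
tool_pos: [0.399, -0.3536, 0.3466]
tcp_rot: [-3.035, -0.81, 0.0]
wrist_force: [0.5, -0.2, 0.1]
width: -0.001
time: 1.4
tool_pos: [0.435, -0.2689, 0.3238]
tcp_rot: [-3.033, -0.815, 0.002]
wrist_force: [0.1, -0.7, 0.2]
width: -0.0
t 1.4 tip [ 0.4348 -0.2687  0.1508] r 0.1924 ang -133.42 toolx ang 30.07 F [ 0.07 -0.74  0.24] q [-0.6   0.02  2.03 -0.    1.09  0.44] w -0.0
```

```bash
python3 -m creep '[{"slide":[0.75,-0.55,0.4],"angular":[0,0,0]},{"slide":[0.75,-0.55,0.4],"angular":[0,0,0]},{"slide":[0.75,-0.55,0.4],"angular":[0,0,0]},{"slide":[0.75,-0.55,0.4],"angular":[0,0,0]},{"slide":[0,0,0],"angular":[0,0,0]}]'
python3 rel.py; python3 -c "
from h import *
snap('wrist','w1');snap('top','t1')"
```

```text
time: 1.82
tool_pos: [0.4725, -0.1837, 0.2829]
tcp_rot: [-3.032, -0.811, 0.003]
wrist_force: [-0.8, -0.4, -0.1]
width: 0.005
t 1.82 tip [ 0.4721 -0.1833  0.1099] r 0.1093 ang -150.2 toolx ang 29.94 F [-0.79 -0.45 -0.11] q [-0.42  0.06  2.08  0.    1.01  0.63] w 0.005
```

View pics/w1.png

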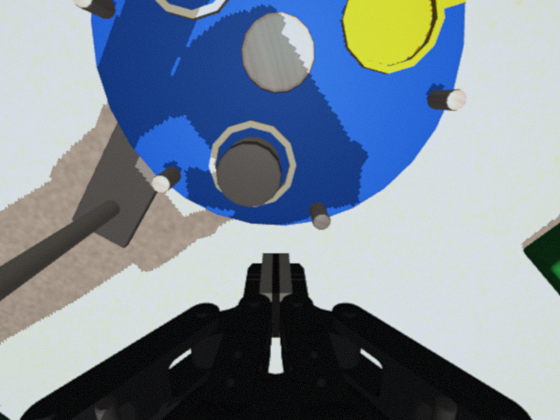

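View pics/t1.png

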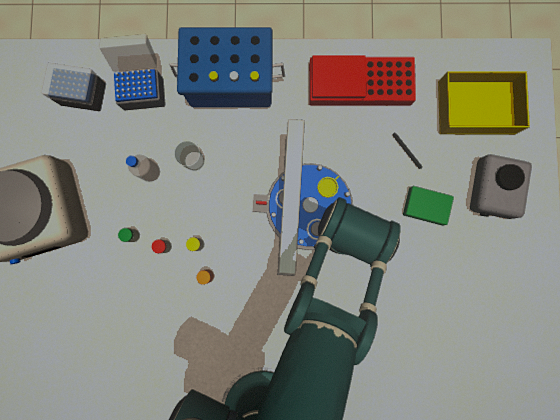

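```bash
python3 - <<'E'
from h import *
d=np.load('pics/w1.npz');s=dict(tool_pos=d['tp'],tcp_rot=d['tr']);c=cam('wrist',s)
for n,u,v,z in [('pegtop',319,222,.066),('peg2 top',456,99,.066),('peg3 top',162,184,.066),('hubtop',278,53,.052),('potcap',249,173,.076)]:
    X=ray(c,u,v,z);dd=X[:2]-[.567,-.129];print(n,X.round(4),np.hypot(*dd).round(4),np.degrees(np.arctan2(dd[1],dd[0])).round(1))
E
```

```text
pegtop [ 0.4947 -0.2027  0.066 ] 0.1033 -134.4
peg2 top [ 0.5974 -0.2294  0.066 ] 0.1049 -73.2
peg3 top [ 0.4674 -0.1042  0.066 ] 0.1027 166.0
hubtop [ 0.5688 -0.1291  0.052 ] 0.0018 -1.7
potcap [ 0.5032 -0.1475  0.076 ] 0.0665 -163.9
```

```bash
python3 -m creep '[{"slide":[0,0,0.8],"angular":[0,0,0]},{"slide":[0,0,0.8],"angular":[0,0,0]},{"slide":[0,0,0.8],"angular":[0,0,0]},{"slide":[0,0,0],"angular":[0,0,0]}]'
python3 rel.py
python3 -m creep '[{"slide":[0,0.15,0],"angular":[0,0,-0.5]},{"slide":[0,0.15,0],"angular":[0,0,-0.5]},{"slide":[0,0.15,0],"angular":[0,0,-0.5]},{"slide":[0,0.15,0],"angular":[0,0,-0.5]},{"slide":[0,0.15,0],"angular":[0,0,-0.5]}]'
python3 rel.py
```

```text
time: 2.25
tool_pos: [0.4706, -0.1863, 0.2219]
tcp_rot: [-3.033, -0.807, 0.007]
wrist_force: [-0.4, -0.1, -0.2]
width: 0.003
t 2.25 tip [ 0.4697 -0.186   0.0489] r 0.1128 ang -149.66 toolx ang 29.79 F [-0.36 -0.06 -0.25] q [-0.43  0.14  2.12 -0.    0.88  0.63] w 0.003
time: 2.67
tool_pos: [0.4833, -0.2026, 0.2263]
tcp_rot: [2.952, 1.072, 0.001]
wrist_force: [0.5, 0.4, -0.2]
width: -0.002
t 2.67 tip [ 0.4835 -0.2027  0.0533] r 0.1114 ang -138.56 toolx ang 39.91 F [ 0.54  0.38 -0.23] q [-0.44  0.16  2.09 -0.    0.89  0.43] w -0.002
```

```bash
python3 -m creep '[{"slide":[0.04,0.15,0.02],"angular":[0,0,-0.5]},{"slide":[0.03,0.18,0.02],"angular":[0,0,-0.6]},{"slide":[0.03,0.2,0.02],"angular":[0,0,-0.7]},{"slide":[0.03,0.2,0.02],"angular":[0,0,-0.7]},{"slide":[0.03,0.2,0.02],"angular":[0,0,-0.7]}]'
python3 rel.py; python3 -c "
from h import *
snap('scene','s2')"
```

```text
time: 3.08
tool_pos: [0.5026, -0.2164, 0.224]
tcp_rot: [2.813, 1.395, 0.001]
wrist_force: [-0.9, 0.1, -0.3]
width: 0.003
t 3.08 tip [ 0.5028 -0.2166  0.051 ] r 0.1086 ang -126.23 toolx ang 52.75 F [-0.88  0.14 -0.29] q [-0.45  0.21  2.04 -0.    0.89  0.2 ] w 0.003
```

View pics/s2.png

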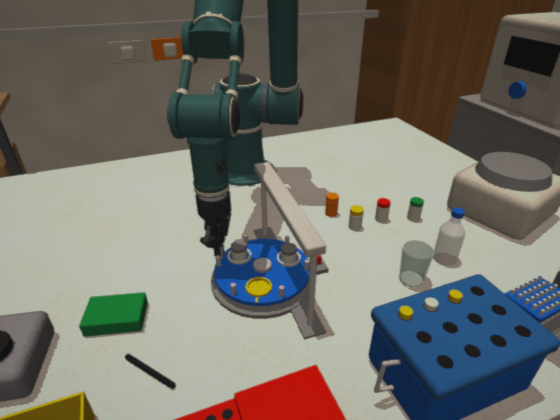

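```bash
for i in 1; do python3 -m creep '[{"slide":[0.01,0.24,0],"angular":[0,0,-0.8]},{"slide":[0.01,0.24,0],"angular":[0,0,-0.8]},{"slide":[0.01,0.24,0],"angular":[0,0,-0.8]},{"slide":[0.01,0.24,0],"angular":[0,0,-0.8]},{"slide":[0.01,0.24,0],"angular":[0,0,-0.8]}]'; done
python3 rel.py
python3 -m creep '[{"slide":[0.01,0.24,0],"angular":[0,0,-0.8]},{"slide":[0.01,0.24,0],"angular":[0,0,-0.8]},{"slide":[0.01,0.24,0],"angular":[0,0,-0.8]},{"slide":[0.01,0.24,0],"angular":[0,0,-0.8]},{"slide":[0.01,0.24,0],"angular":[0,0,-0.8]}]'
python3 rel.py;  python3 -c "
from h import *
snap('scene','s3');snap('wrist','w3')"
```

```text
time: 3.55
tool_pos: [0.5287, -0.2303, 0.2236]
tcp_rot: [2.592, 1.772, 0.0]
wrist_force: [-0.2, -0.9, 0.2]
width: -0.005
t 3.55 tip [ 0.5288 -0.2305  0.0506] r 0.1084 ang -110.63 toolx ang 68.72 F [-0.2  -0.92  0.16] q [-0.45  0.26  1.98 -0.    0.91 -0.08] w -0.005
time: 3.97
tool_pos: [0.5579, -0.2368, 0.2236]
tcp_rot: [2.32, 2.116, -0.0]
wrist_force: [-0.7, 0.2, 0.1]
width: 0.001
t 3.97 tip [ 0.5581 -0.237   0.0506] r 0.1084 ang -94.72 toolx ang 84.72 F [-0.66  0.23  0.11] q [-0.44  0.31  1.91 -0.    0.92 -0.35] w 0.001
```

View pics/w3.png

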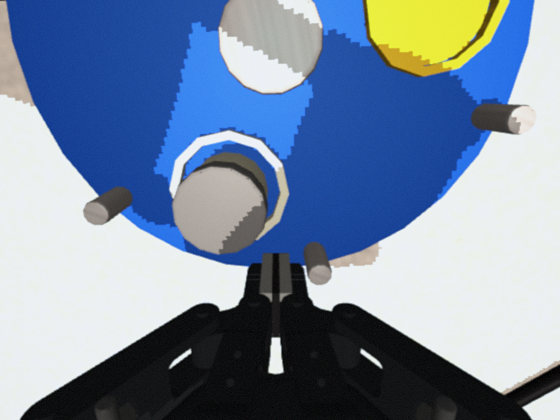

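View pics/s3.png

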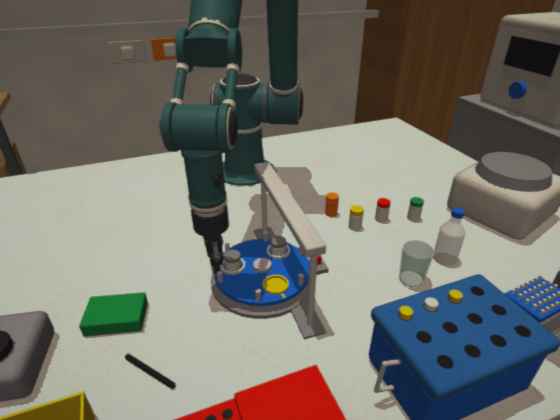

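```bash
python3 - <<'E'
from h import *
d=np.load('pics/w3.npz');s=dict(tool_pos=d['tp'],tcp_rot=d['tr']);c=cam('wrist',s)
for n,u,v,z in [('peg0',319,275,.066),('peg+',521,119,.066),('peg-',97,212,.066),('hub',271,40,.052),('cap',220,208,.076)]:
    X=ray(c,u,v,z);dd=X[:2]-[.568,-.129];print(n,X.round(4),np.hypot(*dd).round(4),np.degrees(np.arctan2(dd[1],dd[0])).round(1))
E
```

```text
peg0 [ 0.5821 -0.2328  0.066 ] 0.1047 -82.3
peg+ [ 0.6652 -0.1687  0.066 ] 0.105 -22.2
peg- [ 0.4865 -0.1921  0.066 ] 0.1031 -142.2
hub [ 0.5688 -0.1297  0.052 ] 0.0011 -41.4
cap [ 0.5426 -0.1917  0.076 ] 0.0677 -112.0
```

```bash
python3 -m creep '[{"slide":[0.01,0.24,0],"angular":[0,0,-0.8]},{"slide":[0.01,0.24,0],"angular":[0,0,-0.8]},{"slide":[0.01,0.24,0],"angular":[0,0,-0.8]},{"slide":[0.01,0.24,0],"angular":[0,0,-0.8]},{"slide":[0.01,0.24,0],"angular":[0,0,-0.8]}]'
python3 -m creep '[{"slide":[0.01,0.24,0],"angular":[0,0,-0.8]},{"slide":[0.01,0.24,0],"angular":[0,0,-0.8]},{"slide":[0.01,0.24,0],"angular":[0,0,-0.8]},{"slide":[0.01,0.24,0],"angular":[0,0,-0.8]},{"slide":[0.01,0.24,0],"angular":[0,0,-0.8]}]'
python3 rel.py
```

```text
time: 4.48
tool_pos: [0.5874, -0.2344, 0.223]
tcp_rot: [2.005, 2.418, -0.001]
wrist_force: [0.6, 0.1, -0.6]
width: -0.001
time: 4.9
tool_pos: [0.6157, -0.2244, 0.2231]
tcp_rot: [1.649, 2.673, -0.001]
wrist_force: [-0.1, -0.7, -0.3]
width: -0.004
t 4.9 tip [ 0.6158 -0.2245  0.0501] r 0.1073 ang -62.96 toolx ang 116.66 F [-0.05 -0.65 -0.27] q [-0.39  0.39  1.8  -0.    0.95 -0.85] w -0.004
```

```bash
python3 -m creep '[{"slide":[0.005,0.24,0],"angular":[0,0,-0.8]},{"slide":[0.005,0.24,0],"angular":[0,0,-0.8]},{"slide":[0.005,0.24,0],"angular":[0,0,-0.8]},{"slide":[0.005,0.24,0],"angular":[0,0,-0.8]},{"slide":[0.005,0.24,0],"angular":[0,0,-0.8]}]'
python3 -m creep '[{"slide":[0.005,0.2,0],"angular":[0,0,-0.7]},{"slide":[0.005,0.15,0],"angular":[0,0,-0.5]},{"slide":[0.003,0.12,0],"angular":[0,0,-0.4]},{"slide":[0.003,0.12,0],"angular":[0,0,-0.4]},{"slide":[0.003,0.12,0],"angular":[0,0,-0.4]}]'
python3 rel.py;  python3 -c "
from h import *
snap('scene','s4');snap('wrist','w4');snap('top','t4')"
```

```text
time: 5.32
tool_pos: [0.6403, -0.2074, 0.223]
tcp_rot: [1.261, 2.877, -0.001]
wrist_force: [-1.3, -0.5, 0.1]
width: -0.001
time: 5.73
tool_pos: [0.6524, -0.1939, 0.2228]
tcp_rot: [1.014, 2.973, -0.0]
wrist_force: [0.7, -0.3, 0.8]
width: -0.001
t 5.73 tip [ 0.6525 -0.194   0.0498] r 0.1074 ang -37.26 toolx ang 142.32 F [ 0.65 -0.28  0.78] q [-0.33  0.43  1.74 -0.    0.97 -1.24] w -0.001
```

View pics/w4.png

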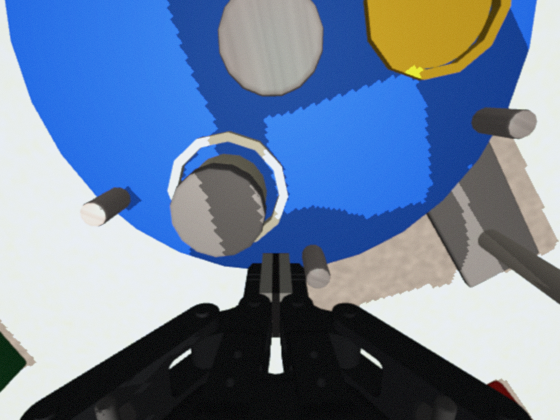

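View pics/s4.png

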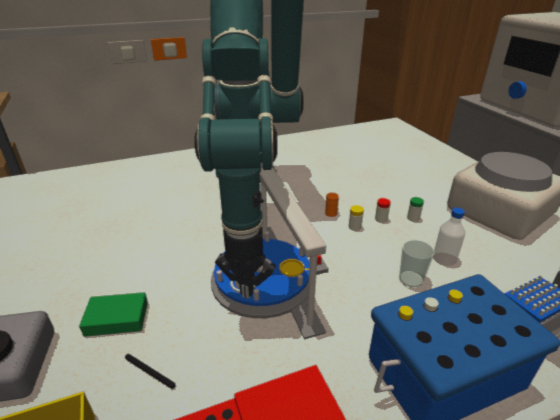

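```bash
python3 -m creep '[{"slide":[0.003,0.12,0],"angular":[0,0,-0.4]},{"slide":[0.003,0.12,0],"angular":[0,0,-0.4]},{"slide":[0.003,0.12,0],"angular":[0,0,-0.4]},{"slide":[0.003,0.12,0],"angular":[0,0,-0.4]},{"slide":[0.003,0.12,0],"angular":[0,0,-0.4]}]'
python3 -m creep '[{"slide":[0.003,0.12,0],"angular":[0,0,-0.4]},{"slide":[0.003,0.12,0],"angular":[0,0,-0.4]},{"slide":[0,0,0],"angular":[0,0,0]}]'
python3 rel.py;  python3 -c "
from h import *
snap('scene','s5');snap('wrist','w5');snap('top','t5')"
```

```text
time: 6.3
tool_pos: [0.6607, -0.1806, 0.2221]
tcp_rot: [-0.801, -3.037, -0.0]
wrist_force: [0.1, -0.3, 1.3]
width: -0.001
time: 6.55
tool_pos: [0.6637, -0.175, 0.2221]
tcp_rot: [0.717, 3.059, 0.001]
wrist_force: [0.1, -0.7, 0.3]
width: -0.004
t 6.55 tip [ 0.6637 -0.1749  0.0491] r 0.1071 ang -25.4 toolx ang 153.62 F [ 0.08 -0.68  0.29] q [-0.29  0.44  1.73  0.    0.98 -1.4 ] w -0.004
```

View pics/w5.png

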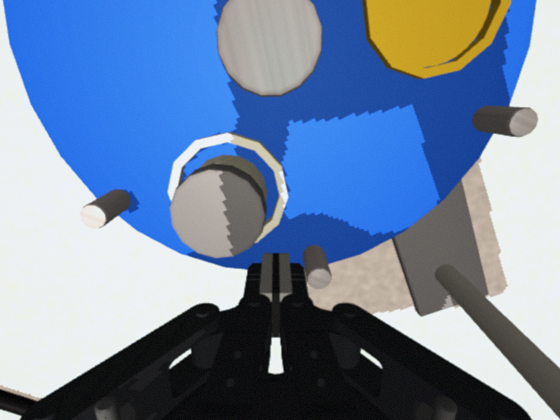

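View pics/s5.png

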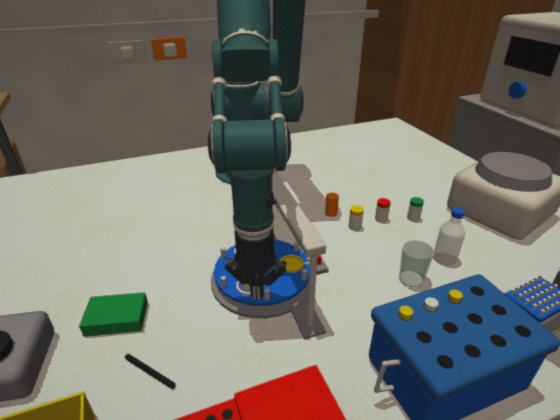

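View pics/t5.png

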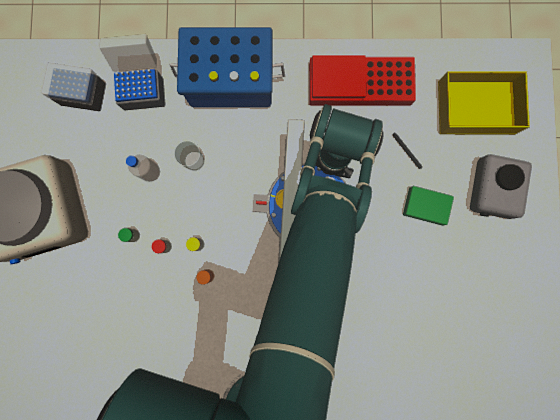

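```bash
python3 - <<'E'
from h import *
d=np.load('pics/top0.npz');D=d['d'];c=cam('top');T,f,cx,cy=c
v,u=np.mgrid[0:420,0:560];P=np.stack([(u-cx)/f*D,(v-cy)/f*D,D],-1)@T[:3,:3].T+T[:3,3]
m=(P[...,2]>.205)&(P[...,2]<.24)&(u>265)&(u<310)&(v>110)&(v<285)
q=P[m];print(m.sum(),np.median(q,0))
(rc,sz,an)=cv2.minAreaRect(q[:,:2].astype(np.float32));print(rc,sz,an)
# row mean line fit
rows=[(vv,u[vv][m[vv]].mean()) for vv in range(125,270) if m[vv].sum()>8]
W=np.array([ray(c,uu,vv,.222)[:2] for vv,uu in rows]);k=np.polyfit(W[:,0],W[:,1],1);print('slope deg',np.degrees(np.arctan(k[0])),'normal',90+np.degrees(np.arctan(k[0])),'y at x=.568',np.polyval(k,.568))
# pointer
p=d['p'];hsv=cv2.cvtColor(p,cv2.COLOR_RGB2HSV);r=cv2.inRange(hsv,(0,90,50),(10,255,255));r[:195]=0;r[212:]=0;r[:,:250]=0;r[:,272:]=0
pts=np.argwhere(r)[:,::-1];w=np.array([ray(c,a,b,.036)[:2] for a,b in pts]);mm=w.mean(0);e=np.linalg.svd(w-mm)[2][0];print('ptr',mm,len(w),np.degrees(np.arctan2(*e[::-1])))
d=np.load('pics/w5.npz');s=dict(tool_pos=d['tp'],tcp_rot=d['tr']);c=cam('wrist',s)
for n,uu,vv,z in [('peg0',319,277,.066),('peg+',525,121,.066),('peg-',93,215,.066),('hub',271,41,.052),('cap',218,212,.076)]:
    X=ray(c,uu,vv,z);dd=X[:2]-[.568,-.129];print(n,X.round(4),np.hypot(*dd).round(4),np.degrees(np.arctan2(dd[1],dd[0])).round(1))
E
```

```text
2633 [ 0.5659188  -0.07435331  0.22204091]
(0.5714141130447388, -0.07523974776268005) (0.03999832272529602, 0.36572468280792236) 86.68450164794922
slope deg -3.2956616491600683 normal 86.70433835083993 y at x=.568 -0.07502652581409494
ptr [0.57438369 0.00572295] 38 -92.57068325549261
peg0 [ 0.6696 -0.1535  0.066 ] 0.1045 -13.5
peg+ [ 0.641  -0.0526  0.066 ] 0.1057 46.3
peg- [ 0.5974 -0.2288  0.066 ] 0.1041 -73.6
hub [ 0.5695 -0.1284  0.052 ] 0.0016 21.8
cap [ 0.6179 -0.1761  0.076 ] 0.0686 -43.3
```

```bash
python3 -m creep '[{"slide":[0.003,0.12,0],"angular":[0,0,-0.4]},{"slide":[0.003,0.12,0],"angular":[0,0,-0.4]},{"slide":[0.003,0.12,0],"angular":[0,0,-0.4]},{"slide":[0.003,0.12,0],"angular":[0,0,-0.4]},{"slide":[0.003,0.1,0],"angular":[0,0,-0.3]}]'
python3 -m creep '[{"slide":[0.003,0.07,0],"angular":[0,0,-0.2]},{"slide":[0,0,0],"angular":[0,0,0]}]'
python3 rel.py;  python3 -c "
from h import *
snap('scene','s6');snap('wrist','w6')"
```

```text
time: 7.12
tool_pos: [0.6689, -0.1618, 0.2222]
tcp_rot: [-0.512, -3.099, -0.0]
wrist_force: [-0.3, -0.3, 0.6]
width: 0.001
time: 7.28
tool_pos: [0.6694, -0.16, 0.2222]
tcp_rot: [0.492, 3.103, 0.0]
wrist_force: [0.2, 0.9, 0.4]
width: 0.002
t 7.28 tip [ 0.6695 -0.16    0.0492] r 0.107 ang -16.81 toolx ang 161.96 F [0.18 0.86 0.41] q [-0.27  0.44  1.72  0.    0.98 -1.53] w 0.002
```

View pics/w6.png

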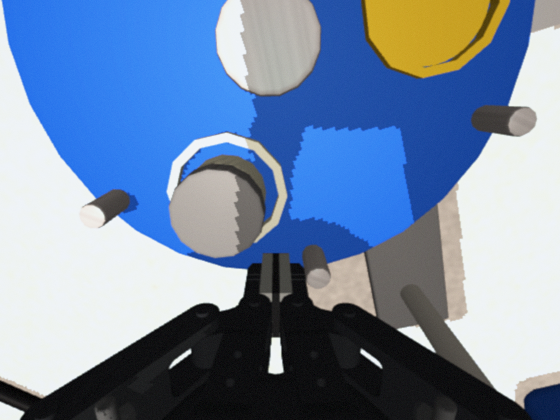

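View pics/s6.png

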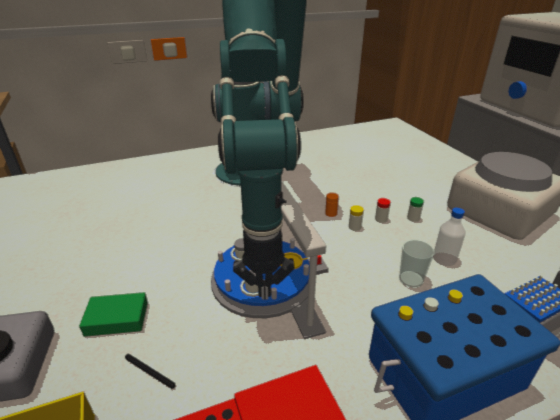

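```bash
python3 -m creep '[{"slide":[0.002,0.06,0],"angular":[0,0,-0.2]},{"slide":[0.002,0.06,0],"angular":[0,0,-0.2]},{"slide":[0,0,0],"angular":[0,0,0]},{"slide":[0,0,0],"angular":[0,0,0]}]'
python3 rel.py;  python3 - <<'E'
from h import *
p,dd,s=snap('wrist','w7');c=cam('wrist',s)
for n,uu,vv,z in [('peg0',319,277,.066),('peg+',523,121,.066),('peg-',92,215,.066),('hub',268,41,.052),('cap',216,212,.076)]:
    X=ray(c,uu,vv,z);d=X[:2]-[.568,-.129];print(n,X.round(4),np.hypot(*d).round(4),np.degrees(np.arctan2(d[1],d[0])).round(1))
E
```

```text
time: 7.72
tool_pos: [0.6701, -0.1576, 0.2222]
tcp_rot: [0.451, 3.109, 0.0]
wrist_force: [0.0, -0.1, -0.5]
width: 0.001
t 7.72 tip [ 0.6701 -0.1575  0.0492] r 0.107 ang -15.47 toolx ang 163.49 F [ 0.04 -0.08 -0.48] q [-0.27  0.44  1.72  0.    0.98 -1.55] w 0.001
peg0 [ 0.6725 -0.1354  0.066 ] 0.1047 -3.5
peg+ [ 0.6267 -0.0417  0.066 ] 0.1052 56.1
peg- [ 0.6143 -0.2226  0.066 ] 0.1044 -63.7
hub [ 0.5692 -0.1292  0.052 ] 0.0012 -8.8
cap [ 0.6253 -0.1674  0.076 ] 0.069 -33.8
```

View pics/w7.png

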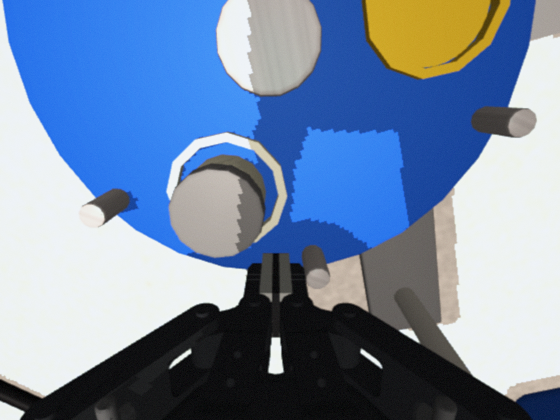

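```bash
python3 -m creep '[{"slide":[-0.1,-0.3,0],"angular":[0,0,0]},{"slide":[-0.1,-0.1,-0.8],"angular":[0,0,0]},{"slide":[0,-0.2,-1],"angular":[0,0,0]},{"slide":[0,-0.4,-1],"angular":[0,0,0]},{"slide":[0,0,-1],"angular":[0,0,0]}]'
python3 rel.py
python3 -m creep '[{"slide":[0,0,-1],"angular":[0,0,0.5]},{"slide":[0,0,-1],"angular":[0,0,1]},{"slide":[0,0,-1],"angular":[0,0,1]},{"slide":[0,0,-1],"angular":[0,0,1]},{"slide":[0,0,-1],"angular":[0,0,1]}]' -1
python3 -m creep '[{"slide":[0,0,0],"angular":[0,0,1]},{"slide":[0,0,0],"angular":[0,0,1]},{"slide":[0,0,0],"angular":[0,0,1]},{"slide":[0,0,0],"angular":[0,0,1]},{"slide":[0,0,0],"angular":[0,0,1]}]'
python3 rel.py;  python3 - <<'E'
from h import *
snap('wrist','w8');snap('scene','s8')
E
```

```text
time: 8.18
tool_pos: [0.6672, -0.1849, 0.3178]
tcp_rot: [-0.453, -3.108, 0.001]
wrist_force: [-0.1, -0.8, -0.4]
width: -0.0
t 8.18 tip [ 0.6671 -0.185   0.1448] r 0.1147 ang -29.23 toolx ang 163.43 F [-0.13 -0.8  -0.37] q [-0.31  0.36  1.65 -0.    1.14 -1.59] w -0.0
time: 8.6
tool_pos: [0.6675, -0.1837, 0.4435]
tcp_rot: [0.938, 2.998, -0.0]
wrist_force: [0.2, 0.3, -0.7]
width: 0.705
time: 9.02
tool_pos: [0.6676, -0.1837, 0.4423]
tcp_rot: [1.444, 2.79, -0.0]
wrist_force: [0.5, 0.6, -0.3]
width: 0.997
t 9.02 tip [ 0.6677 -0.1837  0.2693] r 0.1146 ang -28.52 toolx ang 125.26 F [ 0.45  0.62 -0.35] q [-0.3   0.28  1.52 -0.    1.35 -0.92] w 0.997
```

View pics/s8.png

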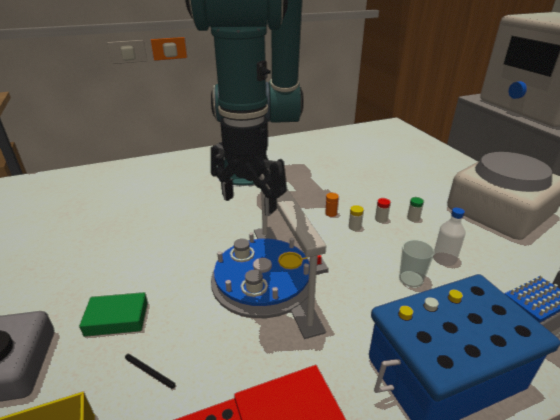

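```bash
python3 -m creep '[{"slide":[0,0,0],"angular":[0,0,1]},{"slide":[0,0,0],"angular":[0,0,1]},{"slide":[0,0,0],"angular":[0,0,1]},{"slide":[0,0,0],"angular":[0,0,1]},{"slide":[0,0,0],"angular":[0,0,1]}]'
python3 -m creep '[{"slide":[0,0,0],"angular":[0,0,1]},{"slide":[0,0,0],"angular":[0,0,1]},{"slide":[0,0,0],"angular":[0,0,1]},{"slide":[0,0,0],"angular":[0,0,1]},{"slide":[0,0,0],"angular":[0,0,0.65]}]'
python3 rel.py
python3 -m creep '[{"slide":[1,-0.46,0],"angular":[0,0,0]},{"slide":[1,-0.46,0],"angular":[0,0,0]},{"slide":[1,-0.46,0],"angular":[0,0,0]},{"slide":[1,-0.46,0],"angular":[0,0,0]},{"slide":[1,-0.46,0],"angular":[0,0,0]}]'
python3 -m creep '[{"slide":[1,-0.46,0],"angular":[0,0,0]},{"slide":[1,-0.46,0],"angular":[0,0,0]},{"slide":[1,-0.46,0],"angular":[0,0,0]},{"slide":[1,-0.46,0],"angular":[0,0,0]},{"slide":[1,-0.46,0],"angular":[0,0,0]}]'
python3 -m creep '[{"slide":[1,-0.46,0],"angular":[0,0,0]},{"slide":[1,-0.46,0],"angular":[0,0,0]},{"slide":[1,-0.46,0],"angular":[0,0,0]},{"slide":[0,0,0],"angular":[0,0,0]}]'
python3 rel.py
```

```text
time: 9.53
tool_pos: [0.6677, -0.1834, 0.4421]
tcp_rot: [1.904, 2.499, -0.0]
wrist_force: [0.7, -0.3, 0.2]
width: 0.997
time: 9.95
tool_pos: [0.6677, -0.1834, 0.4421]
tcp_rot: [-2.282, -2.159, 0.0]
wrist_force: [-0.2, -0.6, -1.1]
width: 1.001
t 9.95 tip [ 0.6677 -0.1834  0.2691] r 0.1145 ang -28.39 toolx ang 86.82 F [-0.24 -0.57 -1.06] q [-0.3   0.28  1.52 -0.    1.35 -0.25] w 1.001
time: 10.37
tool_pos: [0.6166, -0.0545, 0.4421]
tcp_rot: [2.279, 2.162, -0.0]
wrist_force: [0.3, 0.1, -0.2]
width: 1.002
time: 10.78
tool_pos: [0.5659, 0.0736, 0.4423]
tcp_rot: [2.279, 2.162, 0.0]
wrist_force: [0.5, 0.8, 0.4]
width: 1.002
time: 11.12
tool_pos: [0.5346, 0.1528, 0.4424]
tcp_rot: [-2.274, -2.165, -0.002]
wrist_force: [0.6, -0.6, 0.0]
width: 0.998
t 11.12 tip [0.5345 0.1532 0.2694] r 0.2841 ang 96.56 toolx ang 87.2 F [ 0.63 -0.56  0.03] q [0.23 0.02 1.81 0.   1.31 0.28] w 0.998
```

```bash
python3 -m creep '[{"slide":[0,0,0],"angular":[0,-1,0]},{"slide":[0,0,0],"angular":[0,-1,0]},{"slide":[0,0,0],"angular":[0,-1,0]},{"slide":[0,0,0],"angular":[0,-1,0]},{"slide":[0,0,0],"angular":[0,-1,0]}]'
python3 rel.py
python3 -m creep '[{"slide":[0,0,0],"angular":[0,-1,0]},{"slide":[0,0,0],"angular":[0,-1,0]},{"slide":[0,0,0],"angular":[0,-1,0]},{"slide":[0,0,0],"angular":[0,-0.25,0]},{"slide":[0,0,0],"angular":[0,0,0]}]'
python3 rel.py;  python3 - <<'E'
from h import *
snap('wrist','w9');s=bot.read_state();print(R.from_rotvec(s['tcp_rot']).as_matrix().round(3))
E
```

```text
time: 11.53
tool_pos: [0.5365, 0.1491, 0.4426]
tcp_rot: [2.087, 1.979, -0.371]
wrist_force: [0.2, 0.9, 0.4]
width: 1.003
t 11.53 tip [0.5333 0.0895 0.2802] r 0.221 ang 98.76 toolx ang 86.97 F [0.16 0.93 0.38] q [ 0.33  0.07  1.78 -0.33  1.44  0.45] w 1.003
time: 11.95
tool_pos: [0.5363, 0.1497, 0.4416]
tcp_rot: [1.95, 1.85, -0.579]
wrist_force: [0.9, -1.0, -0.7]
width: 1.0
t 11.95 tip [0.5311 0.0556 0.2965] r 0.1881 ang 101.01 toolx ang 87.03 F [ 0.88 -1.04 -0.67] q [ 0.38  0.11  1.77 -0.52  1.54  0.53] w 1.0
[[ 0.044  0.999 -0.03 ]
 [ 0.838 -0.053 -0.543]
 [-0.544 -0.001 -0.839]]
```

View pics/w9.png

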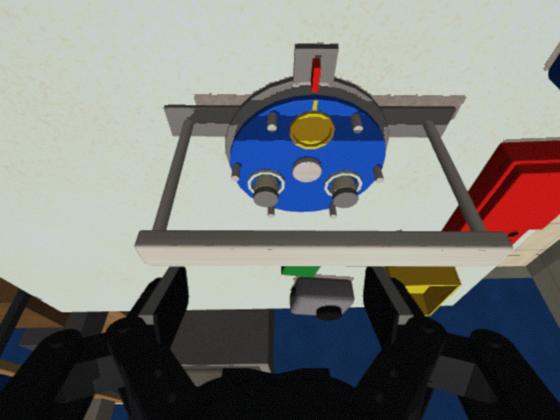

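```bash
cat > align.py <<'E'
from h import *
import sys
def align(f):
    d=np.load(f'pics/{f}.npz');s=dict(tool_pos=d['tp'],tcp_rot=d['tr']);c=cam('wrist',s);p=d['p']
    hsv=cv2.cvtColor(p,cv2.COLOR_RGB2HSV)
    y=cv2.inRange(hsv,(20,120,60),(36,255,255));n,l,st,ce=cv2.connectedComponentsWithStats(y)
    b=cv2.inRange(hsv,(100,130,40),(125,255,255));n2,l2,st2,ce2=cv2.connectedComponentsWithStats(b)
    k=[i for i in range(1,n2) if st2[i,4]>2000];deck=min(k,key=lambda i:abs(ce2[i][0]-310)+abs(ce2[i][1]-160))
    x0,y0,w,h=st2[deck][:4]
    cand=[i for i in range(1,n) if st[i,4]>300 and x0<ce[i][0]<x0+w and y0-10<ce[i][1]<y0+h]
    i=cand[0]; ys=(l==i).astype(np.uint8); op=cv2.morphologyEx(ys,cv2.MORPH_OPEN,np.ones((9,9),np.uint8))
    ct=max(cv2.findContours(op,cv2.RETR_EXTERNAL,cv2.CHAIN_APPROX_NONE)[0],key=len);e=cv2.fitEllipse(ct);bay=ray(c,*e[0],.044)
    r=cv2.inRange(hsv,(0,150,80),(8,255,255));n,l,st,ce=cv2.connectedComponentsWithStats(r)
    j=min([i for i in range(1,n) if st[i,4]>40],key=lambda i:np.hypot(*(ce[i]-[x0+w/2,y0-20])))
    pt=np.argwhere(l==j)[:,::-1];W=np.array([ray(c,a,bb,.036)[:2] for a,bb in pt]);m=W.mean(0)
    print('deck box',x0,y0,w,h,'bay px',e,'bay',bay.round(4),'ptr px',ce[j],m.round(4))
    return c,bay,m
if __name__=='__main__':
    c,bay,m=align(sys.argv[1])
    hub=ray(c,float(sys.argv[2]),float(sys.argv[3]),.052) if len(sys.argv)>2 else None
    for a in ([.568,-.129],hub[:2] if hub is not None else [.568,-.129]):
        a=np.array(a);f=lambda v:np.degrees(np.arctan2(v[1]-a[1],v[0]-a[0]));print('axis',a.round(4),'bay',f(bay).round(2),np.hypot(*(bay[:2]-a)).round(4),'ptr',f(m).round(2),np.hypot(*(m-a)).round(4))
E
python3 align.py w9 308 168; python3 -c "
import cv2;p=cv2.imread('pics/w9.png')[30:230,200:420];cv2.imwrite('pics/w9z.png',cv2.resize(p,None,fx=3,fy=3,interpolation=cv2.INTER_CUBIC))"
```

```text
deck box 230 95 155 117 bay px ((311.548583984375, 129.8199920654297), (36.08077621459961, 42.76271057128906), 75.84630584716797) bay [ 0.5736 -0.0574  0.044 ] ptr px [315.60084034  75.5210084 ] [0.576  0.0131]
axis [ 0.568 -0.129] bay 85.53 0.0718 ptr 86.78 0.1424
axis [ 0.5703 -0.1199] bay 87.03 0.0626 ptr 87.57 0.1332
```

View pics/w9z.png

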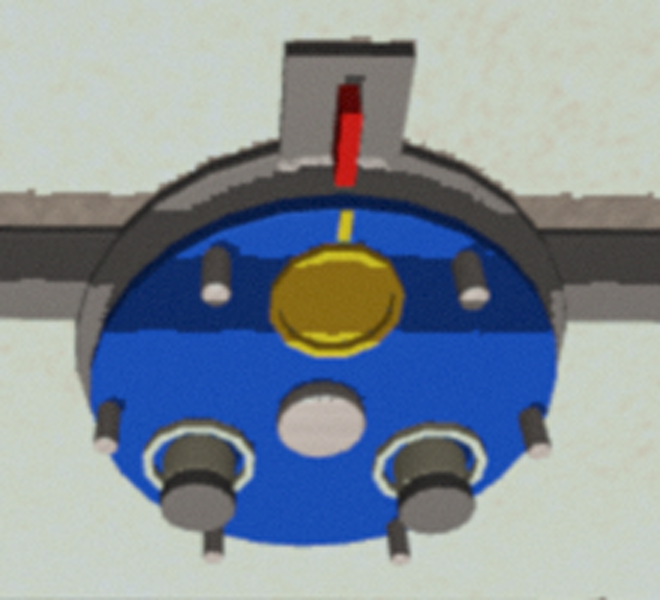

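```bash
python3 -m creep '[{"slide":[0.97,-0.32,0.2],"angular":[0,0,0]},{"slide":[0.97,-0.32,0.2],"angular":[0,0,0]},{"slide":[0.97,-0.32,0.2],"angular":[0,0,0]},{"slide":[0.97,-0.32,0.2],"angular":[0,0,0]},{"slide":[0.97,-0.32,0.2],"angular":[0,0,0]}]'
python3 -m creep '[{"slide":[0.97,-0.32,0.2],"angular":[0,0,0]},{"slide":[0.97,-0.32,0.2],"angular":[0,0,0]},{"slide":[0.97,-0.32,0.2],"angular":[0,0,0]},{"slide":[0.9,-0.3,0.2],"angular":[0,0,0]},{"slide":[0,0,0],"angular":[0,0,0]}]'
cat > to.py <<'E'
from h import *
import sys
# target grasp point -> tool-axis shift in shares
s=bot.read_state();M=R.from_rotvec(s['tcp_rot']).as_matrix();g=np.array(s['tool_pos'])+.155*M[:,2]
t=np.array([float(a) for a in sys.argv[1:4]]);n=np.array([.0576,.998,0]);L=np.radians(33)
z=-n*np.sin(L)-np.array([0,0,np.cos(L)]);x=n*np.cos(L)-np.array([0,0,np.sin(L)]);Mt=np.stack([x,np.cross(z,x),z],1)
print('t',s['time'],'g',g.round(4),'shares',(M.T@(t-g)/.025).round(2),'rot shares',(np.degrees(R.from_matrix(M.T@Mt).as_rotvec())/4).round(2),'F',np.round(s['wrist_force'],1),'q',np.round(s['q'],2),'w',s['width'])
E
python3 to.py .4575 .190 .052
python3 -c "
from h import *
snap('wrist','w10')"
```

```text
time: 12.42
tool_pos: [0.5009, 0.24, 0.3549]
tcp_rot: [1.953, 1.848, -0.576]
wrist_force: [0.5, 0.8, 0.0]
width: 1.004
time: 12.83
tool_pos: [0.4716, 0.3117, 0.2832]
tcp_rot: [1.95, 1.853, -0.582]
wrist_force: [-0.6, -0.4, -1.6]
width: 1.0
t 12.8333 g [0.4665 0.2275 0.1531] shares [ 0.93 -0.26  4.22] rot shares [-0.02 -0.01  0.1 ] F [-0.6 -0.4 -1.6] q [ 0.67  0.3   1.85 -0.42  1.41  0.87] w 1.0001289239376692
```

View pics/w10.png

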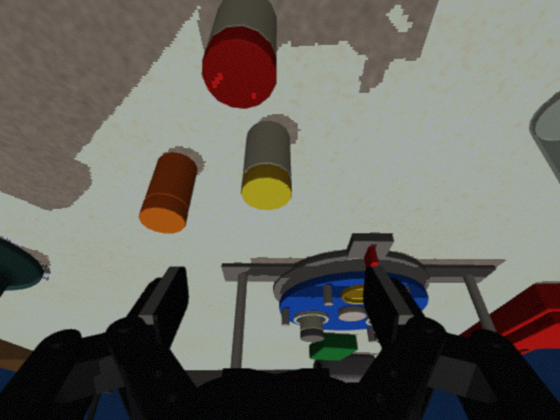

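```bash
python3 - <<'E'
from h import *
d=np.load('pics/w10.npz');s=dict(tool_pos=d['tp'],tcp_rot=d['tr']);c=cam('wrist',s)
print(ray(c,267,193,.065),'red',ray(c,240,78,.065),'or',ray(c,163,219,.065),'cam',c[0][:3,3])
E
```

```text
[0.45963339 0.19288204 0.065     ] red [0.4526819  0.28373048 0.065     ] or [0.37169279 0.16364407 0.065     ] cam [0.47575501 0.36713108 0.21149214]
```

```bash
python3 -m creep '[{"slide":[0.5,-0.15,0],"angular":[0,0,0]},{"slide":[0.45,-0.07,0.6],"angular":[0,0,0.1]},{"slide":[0,0,0.8],"angular":[0,0,0]},{"slide":[0,0,0.8],"angular":[0,0,0]},{"slide":[0,0,0],"angular":[0,0,0]}]'
python3 to.py .4585 .1915 .052
python3 -c "
from h import *
snap('wrist','w11');snap('scene','s11')"
```

```text
time: 13.3
tool_pos: [0.4664, 0.2984, 0.2251]
tcp_rot: [1.958, 1.839, -0.582]
wrist_force: [-1.2, -0.4, -0.5]
width: 0.997
t 13.3 g [0.4611 0.2138 0.0954] shares [ 0.2  -0.05  1.94] rot shares [-0.04  0.04 -0.06] F [-1.2 -0.4 -0.5] q [ 0.65  0.35  1.9  -0.44  1.31  0.92] w 0.9974010088172534
```

View pics/w11.png

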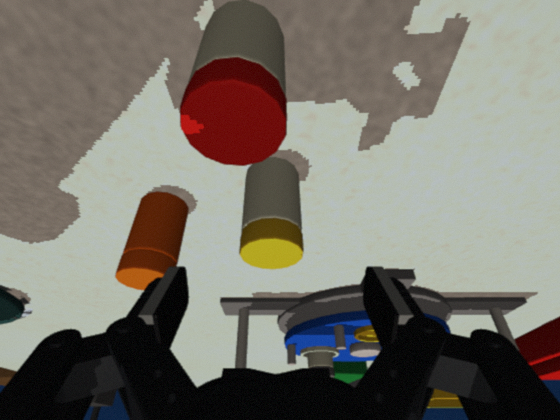

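View pics/s11.png

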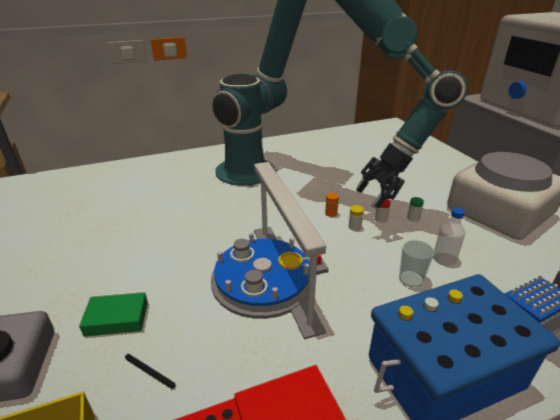

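```bash
python3 -m creep '[{"slide":[0,0,0],"angular":[0,0,0]},{"slide":[0.1,0,0.2],"angular":[0,0,0]},{"slide":[0.1,0,0.6],"angular":[0,0,0]},{"slide":[0,-0.05,0.7],"angular":[0,0,0]},{"slide":[0,0,0.45],"angular":[0,0,0]}]' -0.4
python3 -m creep '[{"slide":[0,0,0],"angular":[0,0,0]}]'
python3 to.py .4585 .1915 .052
python3 -c "
from h import *
snap('wrist','w12');snap('scene','s12')"
```

```text
time: 13.82
tool_pos: [0.4649, 0.2784, 0.1836]
tcp_rot: [1.957, 1.84, -0.574]
wrist_force: [0.3, -1.2, -0.4]
width: 0.705
time: 13.9
tool_pos: [0.464, 0.2772, 0.1822]
tcp_rot: [1.956, 1.84, -0.581]
wrist_force: [-0.7, 0.3, -0.0]
width: 0.702
t 13.9 g [0.4589 0.1927 0.0524] shares [-0.03 -0.01  0.04] rot shares [-0.01  0.03 -0.05] F [-0.7  0.3 -0. ] q [ 0.63  0.39  1.95 -0.47  1.23  0.95] w 0.7019963952236739
```

View pics/w12.png

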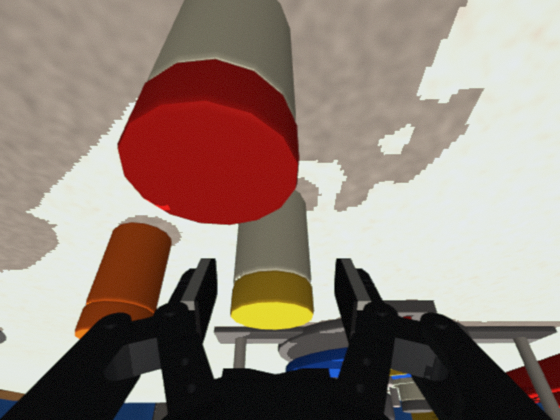

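View pics/s12.png

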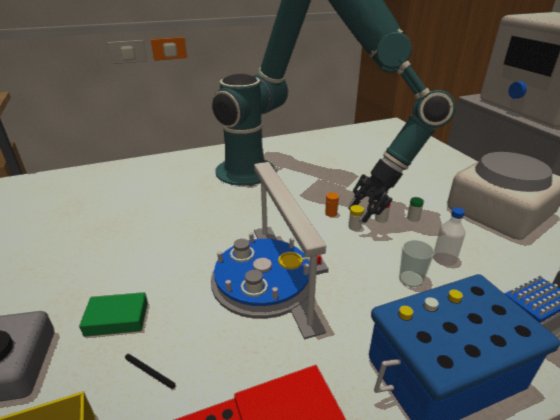

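```bash
python3 - <<'E'
from h import *
d=np.load('pics/w12.npz');s=dict(tool_pos=d['tp'],tcp_rot=d['tr']);c=cam('wrist',s)
print('captop meas',ray(c,272,314,.065),'grasp pix',pix(c,[.4589,.1927,.0524]))
E
python3 -m creep '[{"slide":[0,0,0],"angular":[0,0,0]},{"slide":[0,0,0],"angular":[0,0,0]},{"slide":[0,0,0],"angular":[0,0,0]},{"slide":[0,0,0],"angular":[0,0,0]},{"slide":[0,0,0],"angular":[0,0,0]}]' 1 30
python3 to.py .4585 .1915 .052
python3 -c "
from h import *
snap('wrist','w13')"
```

```text
captop meas [0.45915365 0.19504721 0.065     ] grasp pix [271.95777352 288.77082163]
time: 14.42
tool_pos: [0.4653, 0.279, 0.1849]
tcp_rot: [1.957, 1.84, -0.573]
wrist_force: [-1.4, 1.7, 5.1]
width: 0.439
t 14.4167 g [0.461  0.1948 0.0548] shares [-0.05 -0.09  0.17] rot shares [ 0.05 -0.01 -0.07] F [-1.4  1.7  5.1] q [ 0.63  0.39  1.95 -0.47  1.23  0.95] w 0.43943860624597236
```

View pics/w13.png

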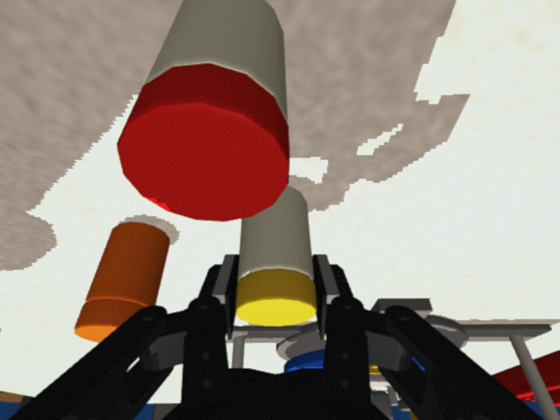

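```bash
python3 -m creep '[{"slide":[-0.1,0,-0.15],"angular":[0,0,0]},{"slide":[-0.3,0,-0.46],"angular":[0,0,0]},{"slide":[-0.4,0,-0.62],"angular":[0,0,0]},{"slide":[-0.4,0,-0.62],"angular":[0,0,0]},{"slide":[-0.4,0,-0.62],"angular":[0,0,0]}]' 1 40
python3 -m creep '[{"slide":[-0.4,0,-0.62],"angular":[0,0,0]},{"slide":[-0.4,0,-0.62],"angular":[0,0,0]},{"slide":[-0.4,0,-0.62],"angular":[0,0,0]},{"slide":[-0.2,0,-0.3],"angular":[0,0,0]},{"slide":[0,0,0],"angular":[0,0,0]}]'
python3 to.py .5788 .0103 .2037
python3 -c "
from h import *
snap('wrist','w14');snap('scene','s14')"
```

```text
time: 14.88
tool_pos: [0.4643, 0.2782, 0.2586]
tcp_rot: [1.957, 1.84, -0.577]
wrist_force: [-0.1, 0.2, -0.8]
width: 0.43
time: 15.3
tool_pos: [0.465, 0.2789, 0.3248]
tcp_rot: [1.958, 1.839, -0.569]
wrist_force: [1.2, 0.3, -0.9]
width: 0.435
t 15.3 g [0.461  0.1949 0.1946] shares [-6.13  5.15  3.57] rot shares [ 0.07 -0.04 -0.09] F [ 1.2  0.3 -0.9] q [ 0.63  0.21  1.88 -0.44  1.45  0.84] w 0.4354905290671293
```

View pics/w14.png

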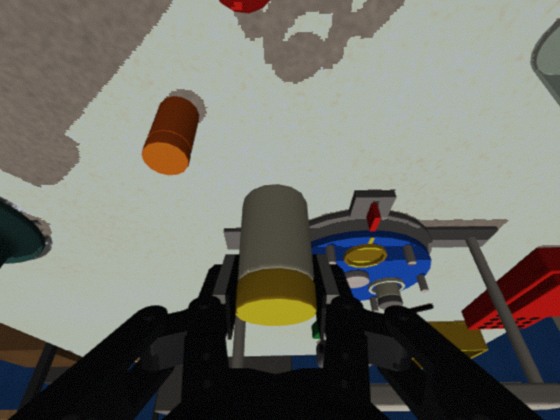

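View pics/s14.png

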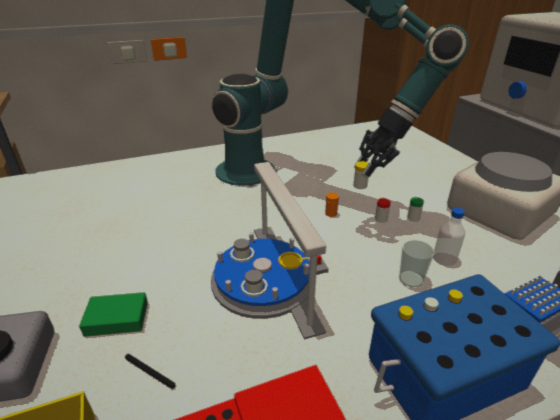

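```bash
python3 -m creep '[{"slide":[-0.35,0.3,0.2],"angular":[0,0,0]},{"slide":[-0.65,0.55,0.38],"angular":[0,0,0]},{"slide":[-0.65,0.55,0.38],"angular":[0,0,0]},{"slide":[-0.65,0.55,0.38],"angular":[0,0,0]},{"slide":[-0.65,0.55,0.38],"angular":[0,0,0]}]'
python3 -m creep '[{"slide":[-0.65,0.55,0.38],"angular":[0,0,-0.05]},{"slide":[-0.65,0.55,0.38],"angular":[0,0,-0.04]},{"slide":[-0.65,0.55,0.38],"angular":[0,0,0]},{"slide":[-0.5,0.4,0.3],"angular":[0,0,0]},{"slide":[-0.3,0.25,0.15],"angular":[0,0,0]}]'
python3 -m creep '[{"slide":[-0.2,0.2,0.1],"angular":[0,0,0]},{"slide":[0,0,0],"angular":[0,0,0]}]'
python3 to.py .5788 .0103 .2037
python3 -c "
from h import *
snap('wrist','w15');snap('scene','s15')"
```

```text
time: 15.82
tool_pos: [0.5218, 0.1879, 0.3244]
tcp_rot: [1.955, 1.841, -0.58]
wrist_force: [0.9, 0.1, -0.8]
width: 0.435
time: 16.23
tool_pos: [0.5749, 0.1046, 0.3286]
tcp_rot: [1.952, 1.846, -0.583]
wrist_force: [0.0, 0.3, -0.8]
width: 0.432
time: 16.4
tool_pos: [0.5796, 0.1001, 0.3302]
tcp_rot: [1.953, 1.846, -0.58]
wrist_force: [0.0, 1.0, -1.3]
width: 0.435
t 16.4 g [0.5747 0.0157 0.2002] shares [-0.25  0.18 -0.  ] rot shares [0.   0.01 0.02] F [ 0.   1.  -1.3] q [ 0.28  0.24  1.83 -0.56  1.32  0.55] w 0.4347083741117803
```

View pics/w15.png

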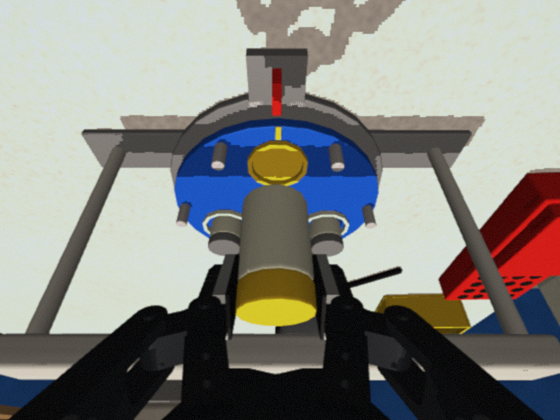

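View pics/s15.png

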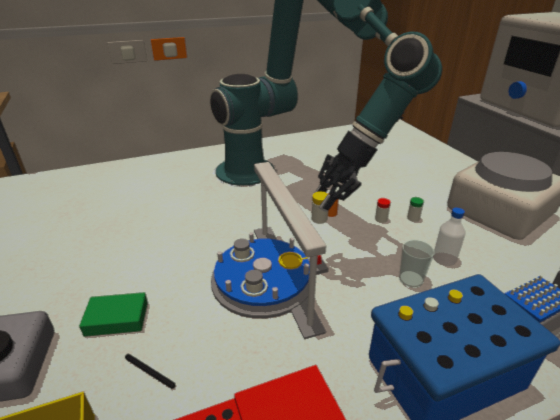

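```bash
python3 align.py w15; python3 to.py .575 -.055 .103
```

```text
deck box 175 118 203 120 bay px ((277.1898193359375, 163.3312225341797), (43.72634506225586, 59.062068939208984), 89.44860076904297) bay [ 0.5739 -0.0562  0.044 ] ptr px [276.56433409  92.39954853] [0.577  0.0143]
axis [ 0.568 -0.129] bay 85.4 0.073 ptr 86.4 0.1436
axis [ 0.568 -0.129] bay 85.4 0.073 ptr 86.4 0.1436
t 16.5 g [0.5741 0.0172 0.2003] shares [-0.3   0.2   4.83] rot shares [ 0.01 -0.    0.03] F [ 0.3  0.2 -1.4] q [ 0.28  0.24  1.84 -0.56  1.33  0.55] w 0.43411933567270633
```

```bash
python3 -m creep '[{"slide":[-0.3,0.22,0],"angular":[0,0,0]},{"slide":[0,0,0.5],"angular":[0,0,0]},{"slide":[0,0,0.7],"angular":[0,0,0]},{"slide":[0,0,0.7],"angular":[0,0,0]},{"slide":[0,0,0.5],"angular":[0,0,0]}]'
python3 -m creep '[{"slide":[0,0,0.4],"angular":[0,0,0]},{"slide":[0,0,0.3],"angular":[0,0,0]},{"slide":[0,0,0],"angular":[0,0,0]}]'
python3 to.py .5756 -.055 .103
python3 -c "
from h import *
snap('wrist','w16');snap('scene','s16')"
```

```text
time: 16.92
tool_pos: [0.5818, 0.0617, 0.283]
tcp_rot: [1.951, 1.848, -0.579]
wrist_force: [-0.0, 0.1, 0.5]
width: 0.431
time: 17.17
tool_pos: [0.5813, 0.0519, 0.2683]
tcp_rot: [1.952, 1.848, -0.581]
wrist_force: [-1.1, -0.1, -0.9]
width: 0.436
t 17.1667 g [ 0.5763 -0.0324  0.1384] shares [0.01 0.03 1.68] rot shares [-0.01  0.01  0.04] F [-1.1 -0.1 -0.9] q [ 0.2   0.28  1.9  -0.6   1.19  0.56] w 0.436350637704415
```

View pics/w16.png

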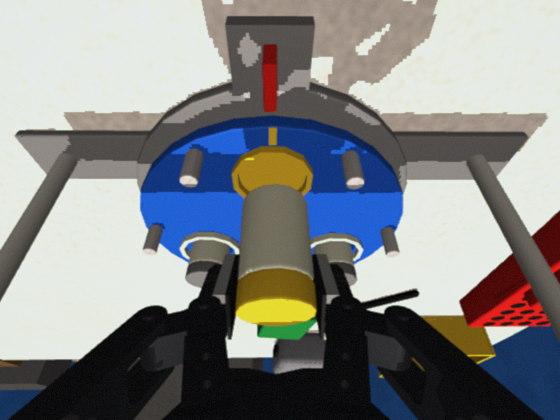

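View pics/s16.png

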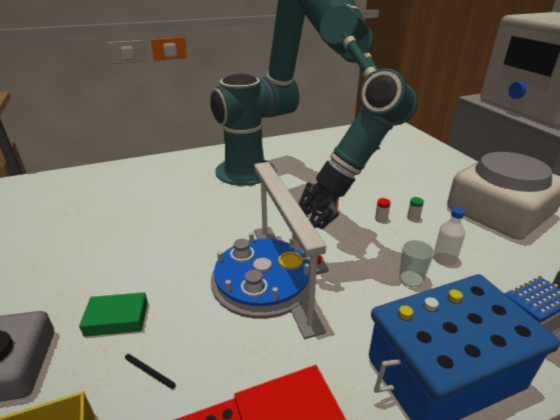

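```bash
python3 - <<'E'
from h import *
d=np.load('pics/w16.npz');s=dict(tool_pos=d['tp'],tcp_rot=d['tr']);c=cam('wrist',s)
print('lip L/R',ray(c,232,175,.046),ray(c,313,175,.046),'lip top',ray(c,272,147,.046),'line',ray(c,273,130,.04),'ptr',ray(c,270,95,.036),ray(c,271,60,.036))
z=.1384-.0548; print('pot cap L/R',ray(c,236,305,z+.065),ray(c,314,305,z+.065),'bottom edge L,R',ray(c,241,215,z+.0),ray(c,309,215,z))
E
```

```text
lip L/R [ 0.54590926 -0.05106434  0.046     ] [ 0.60303667 -0.0540892   0.046     ] lip top [ 0.5758008  -0.02656271  0.046     ] line [ 0.57693475 -0.01786671  0.04      ] ptr [0.57652645 0.00431335 0.036     ] [0.57848585 0.02496027 0.036     ]
pot cap L/R [ 0.56117081 -0.0247599   0.1486    ] [ 0.59500183 -0.02641259  0.1486    ] bottom edge L,R [ 0.55545101 -0.04773498  0.0836    ] [ 0.59769726 -0.04993949  0.0836    ]
```

```bash
python3 -m creep '[{"slide":[0,-0.05,0.4],"angular":[0,0,0]},{"slide":[0.05,0,0.4],"angular":[0,0,0]},{"slide":[0,0,0.4],"angular":[0,0,0]},{"slide":[0,0,0.25],"angular":[0,0,0]},{"slide":[0,0,0],"angular":[0,0,0]}]'
python3 to.py .5745 -.0535 .103
python3 -c "
from h import *
snap('wrist','w17');snap('scene','s17');snap('top','t17')"
```

```text
time: 17.68
tool_pos: [0.5787, 0.0332, 0.2369]
tcp_rot: [1.952, 1.848, -0.582]
wrist_force: [-0.1, 0.4, -0.5]
width: 0.433
t 17.6833 g [ 0.5736 -0.0512  0.1069] shares [0.01 0.04 0.18] rot shares [-0.02  0.01  0.05] F [-0.1  0.4 -0.5] q [ 0.17  0.31  1.94 -0.63  1.13  0.57] w 0.43284487310865466
```

View pics/w17.png

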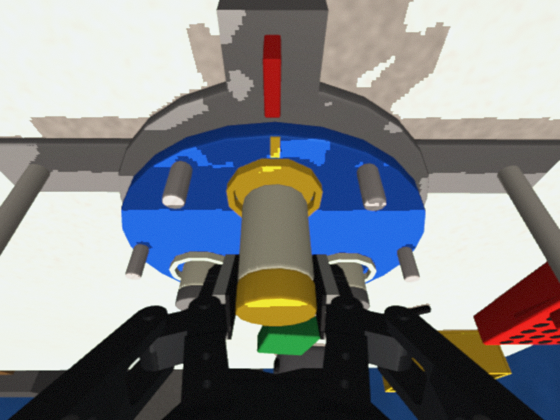

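View pics/s17.png

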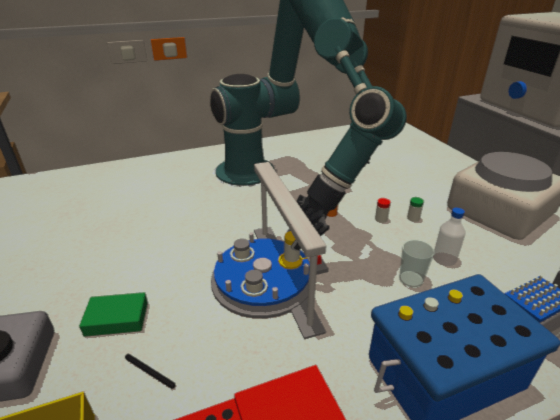

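```bash
python3 - <<'E'
from h import *
d=np.load('pics/w17.npz');s=dict(tool_pos=d['tp'],tcp_rot=d['tr']);c=cam('wrist',s)
im=d['p'];cv2.imwrite('pics/w17z.png',cv2.resize(im[120:260,200:350],None,fx=4,fy=4,interpolation=cv2.INTER_CUBIC)[:,:,::-1])
print('lip front',ray(c,275,157,.046),'L/R',ray(c,226,186,.046),ray(c,322,186,.046),'pot front bottom',ray(c,275,187,.052))
E
```

```text
lip front [ 0.57624916 -0.02438037  0.046     ] L/R [ 0.54641511 -0.0458862   0.046     ] [ 0.60226984 -0.04879811  0.046     ] pot front bottom [ 0.57530906 -0.04136853  0.052     ]
```

View pics/w17z.png

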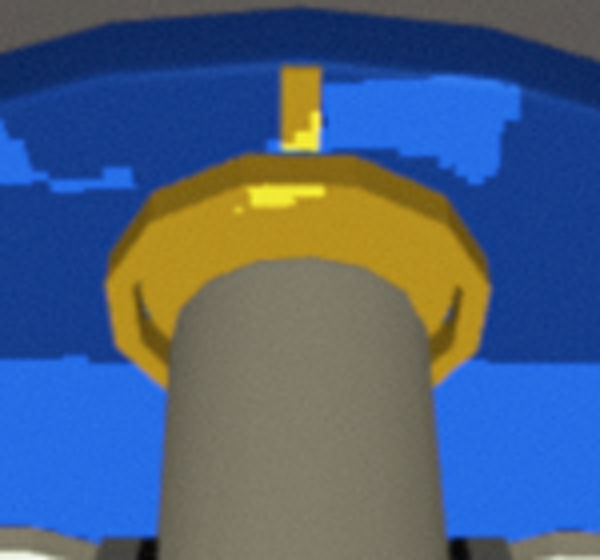

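```bash
python3 - <<'E'
from h import *
d=np.load('pics/w17.npz');s=dict(tool_pos=d['tp'],tcp_rot=d['tr']);c=cam('wrist',s)
print(ray(c,275,166,.046),ray(c,275,158,.04),ray(c,275,184.5,.052),ray(c,275,184.5,.050),'widest lip top rows',ray(c,226.5,193,.046),ray(c,322.5,193,.046))
E
```

```text
[ 0.57587347 -0.03100399  0.046     ] [ 0.57586049 -0.03081921  0.04      ] [ 0.57542757 -0.03927914  0.052     ] [ 0.57529157 -0.04153894  0.05      ] widest lip top rows [ 0.54556019 -0.05220939  0.046     ] [ 0.60296837 -0.05519259  0.046     ]
```

```bash
python3 -m creep '[{"slide":[0.04,0,0.1],"angular":[0,0,0]},{"slide":[0.04,0.0,0.1],"angular":[0,0,0]},{"slide":[0.04,0,0.1],"angular":[0,0,0]},{"slide":[0,0,0],"angular":[0,0,0]}]'
python3 to.py .5745 -.0535 .095
python3 -c "
from h import *
snap('wrist','w18')
import cv2;im=cv2.imread('pics/w18.png');cv2.imwrite('pics/w18z.png',cv2.resize(im[120:260,200:350],None,fx=4,fy=4,interpolation=cv2.INTER_CUBIC))"
```

```text
time: 18.17
tool_pos: [0.5794, 0.0325, 0.2305]
tcp_rot: [1.952, 1.847, -0.579]
wrist_force: [0.6, -0.2, -0.8]
width: 0.43
t 18.1667 g [ 0.5747 -0.0518  0.1005] shares [ 0.06 -0.    0.22] rot shares [0.02 0.   0.04] F [ 0.6 -0.2 -0.8] q [ 0.17  0.32  1.94 -0.63  1.12  0.58] w 0.42962569092765873
```

View pics/w18z.png

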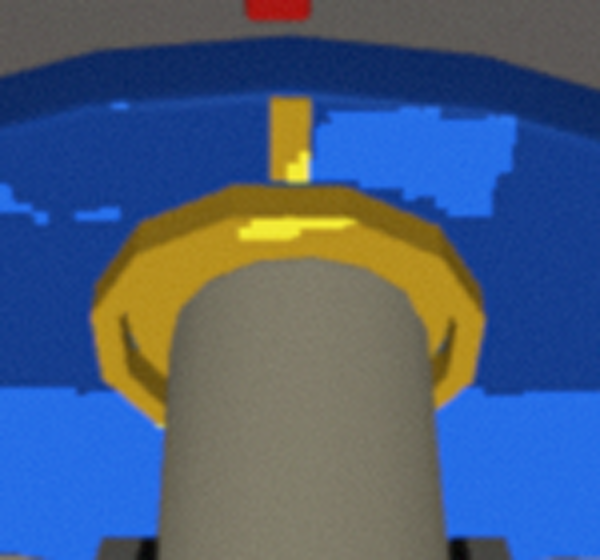

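```bash
python3 - <<'E'
from h import *
d=np.load('pics/w18.npz');s=dict(tool_pos=d['tp'],tcp_rot=d['tr']);c=cam('wrist',s)
print(ray(c,272,174.5,.046),ray(c,275,184.5,.0457),'LR',ray(c,223,200,.046),ray(c,321.5,200,.046))
E
python3 -m creep '[{"slide":[0,-0.06,0],"angular":[0,0,0]},{"slide":[0.05,0,0.08],"angular":[0,0,0]},{"slide":[0,0,0],"angular":[0,0,0]}]'
python3 to.py .5745 -.0535 .095
python3 -c "
from h import *
snap('wrist','w19')
import cv2;im=cv2.imread('pics/w19.png');cv2.imwrite('pics/w19z.png',cv2.resize(im[120:260,200:350],None,fx=4,fy=4,interpolation=cv2.INTER_CUBIC))"
```

```text
[ 0.57561116 -0.03132475  0.046     ] [ 0.57672934 -0.03968284  0.0457    ] LR [ 0.54574095 -0.05127745  0.046     ] [ 0.60303462 -0.05439084  0.046     ]
time: 18.47
tool_pos: [0.5779, 0.0326, 0.2284]
tcp_rot: [1.952, 1.847, -0.578]
wrist_force: [0.9, -1.0, -0.9]
width: 0.429
t 18.4667 g [ 0.5733 -0.0517  0.0984] shares [0.02 0.05 0.15] rot shares [ 0.02 -0.    0.03] F [ 0.9 -1.  -0.9] q [ 0.17  0.32  1.94 -0.63  1.11  0.58] w 0.42908354542373345
```

View pics/w19z.png

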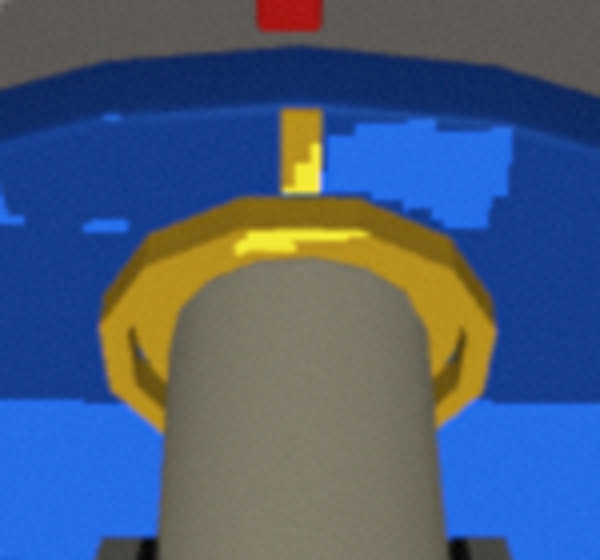

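```bash
python3 -m creep '[{"slide":[0.02,0,0.06],"angular":[0,0,0]},{"slide":[0.03,0,0.05],"angular":[0,0,0]},{"slide":[0,0,0],"angular":[0,0,0]}]'
python3 to.py .5745 -.0535 .095
python3 -m creep '[{"slide":[0.03,0,0.05],"angular":[0,0,0]},{"slide":[0,0,0],"angular":[0,0,0]}]'
python3 to.py .5745 -.0535 .095
python3 -c "
from h import *
snap('wrist','w20')
import cv2;im=cv2.imread('pics/w20.png');cv2.imwrite('pics/w20z.png',cv2.resize(im[120:260,200:350],None,fx=4,fy=4,interpolation=cv2.INTER_CUBIC))"
```

```text
time: 18.77
tool_pos: [0.578, 0.0321, 0.2253]
tcp_rot: [1.952, 1.847, -0.578]
wrist_force: [-1.3, -0.4, -1.2]
width: 0.433
t 18.7667 g [ 0.5734 -0.0522  0.0953] shares [-0.03  0.05  0.04] rot shares [0.02 0.   0.03] F [-1.3 -0.4 -1.2] q [ 0.17  0.33  1.94 -0.63  1.11  0.59] w 0.43311324950896285
time: 18.93
tool_pos: [0.5785, 0.032, 0.2249]
tcp_rot: [1.951, 1.846, -0.577]
wrist_force: [-0.2, -0.5, 2.6]
width: 0.437
t 18.9333 g [ 0.5741 -0.0524  0.0949] shares [-0.04  0.02  0.02] rot shares [0.04 0.01 0.02] F [-0.2 -0.5  2.6] q [ 0.17  0.33  1.94 -0.64  1.11  0.59] w 0.43669283210498044
```

View pics/w20z.png

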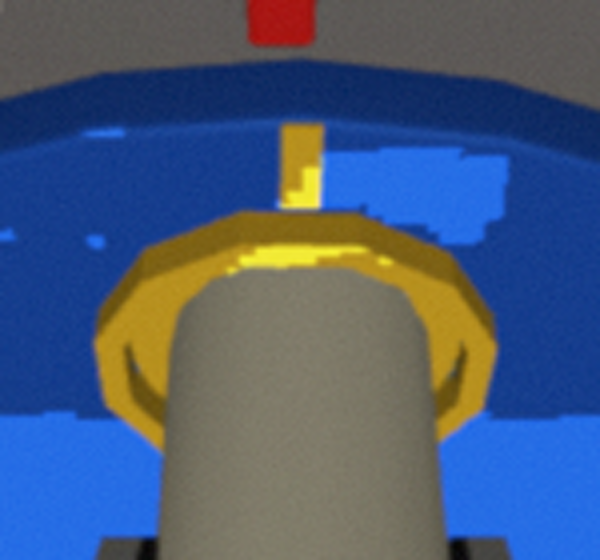

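```bash
python3 -m creep '[{"slide":[0.01,0,0.02],"angular":[0,0,0]},{"slide":[0,0,0],"angular":[0,0,0]}]'
python3 to.py .5745 -.0535 .095
python3 - <<'E'
from h import *
p,dd,s=snap('wrist','w21');c=cam('wrist',s);snap('scene','s21');snap('top','t21')
cv2.imwrite('pics/w21z.png',cv2.resize(p[0:270,90:460],None,fx=2,fy=2,interpolation=cv2.INTER_CUBIC)[:,:,::-1])
E
```

```text
time: 19.15
tool_pos: [0.5787, 0.0319, 0.2248]
tcp_rot: [1.951, 1.845, -0.577]
wrist_force: [-1.3, 0.3, 5.5]
width: 0.436
t 19.15 g [ 0.5744 -0.0525  0.0949] shares [-0.03  0.01  0.02] rot shares [0.05 0.01 0.02] F [-1.3  0.3  5.5] q [ 0.17  0.33  1.94 -0.64  1.11  0.59] w 0.4355416101814394
```

View pics/w21z.png

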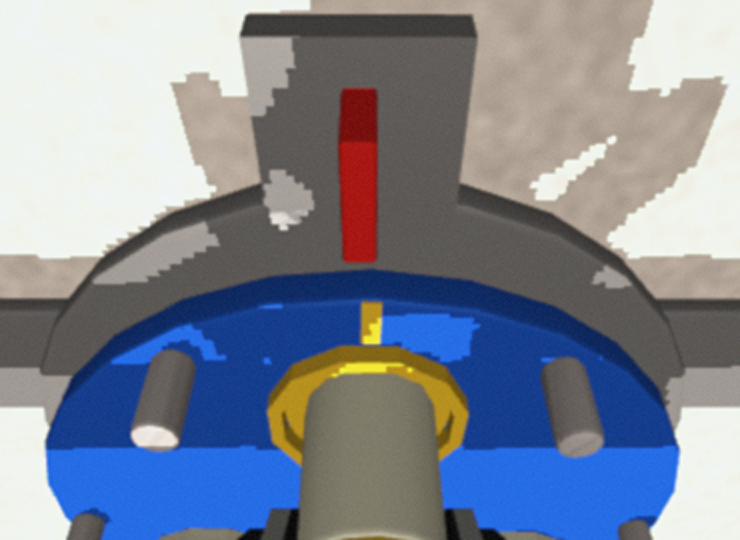

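View pics/s21.png

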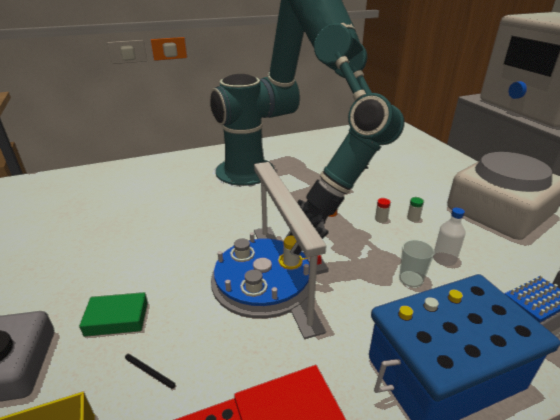

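View pics/t21.png

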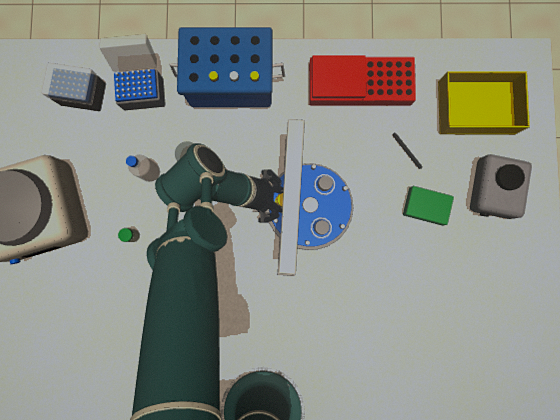

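```bash
python3 - <<'E'
from h import *
d=np.load('pics/w21.npz');s=dict(tool_pos=d['tp'],tcp_rot=d['tr']);c=cam('wrist',s)
A=np.array([.568,-.129])
def P(n,u,v,z):
    X=ray(c,u,v,z);q=X[:2]-A;print(n,X.round(4),np.hypot(*q).round(4),np.degrees(np.arctan2(q[1],q[0])).round(2));return X[:2]
a=P('ptr near',270,130.5,.036);b=P('ptr far',269.5,71,.036);print('ptr dir',np.degrees(np.arctan2(*(b-a)[::-1])))
e=P('line in',275.5,172,.04);f=P('line out',275.7,151.5,.04);print('line dir',np.degrees(np.arctan2(*(f-e)[::-1])))
g=P('peg L',155/2+90,437/2,.066);h=P('peg R',579/2+90,443/2,.066);print('peg chord normal',np.degrees(np.arctan2(*(h-g)[::-1]))+90)
# top: peg/pot
E
python3 -c "
import cv2;p=cv2.imread('pics/t21.png')[150:260,245:365];cv2.imwrite('pics/t21z.png',cv2.resize(p,None,fx=5,fy=5,interpolation=cv2.INTER_CUBIC))"
```

```text
ptr near [ 0.576  -0.0067  0.036 ] 0.1226 86.25
ptr far [0.5778 0.0227 0.036 ] 0.1521 86.29
ptr dir 86.46960480475816
line in [ 0.5773 -0.0307  0.04  ] 0.0987 84.59
line out [ 0.5782 -0.0164  0.04  ] 0.1131 84.83
line dir 86.49905898947185
peg L [ 0.5245 -0.0331  0.066 ] 0.1053 114.41
peg R [ 0.6281 -0.0417  0.066 ] 0.106 55.45
peg chord normal 85.29275015152628
```

View pics/t21z.png

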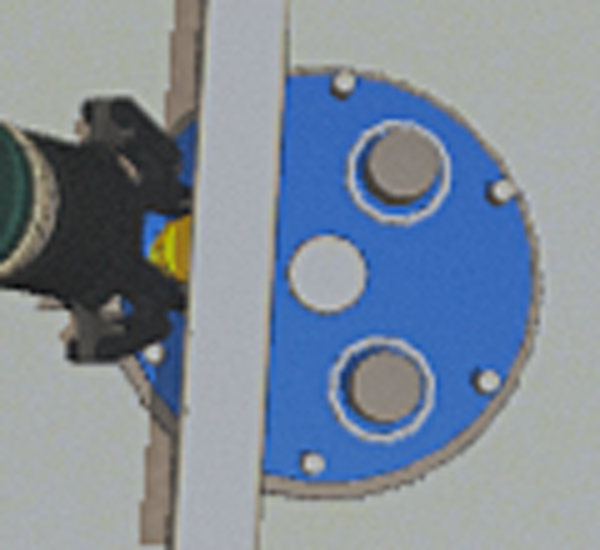

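```bash
python3 - <<'E'
from h import *
c=cam('top');A=[.568,-.129]
def z(u,v,h): return ray(c,245+u/5-.4,150+v/5-.4,h)[:2]
ang=lambda a,b:np.degrees(np.arctan2(*(b-a)[::-1]))
print('rings normal',ang(z(381,388,.04),z(399,171,.04))+90,'caps',ang(z(386,386,.076),z(403,167,.076))+90)
print('pegs far',ang(z(488,380,.066),z(502,191,.066))+90,'pegs side',ang(z(314,463,.066),z(344,83,.066))+90)
print('lamp', [z(u,v,.222) for u,v in ((247,0),(218,549))], ang(z(218,549,.222),z(247,0,.222))+90,'hub',z(328,273,.052),'lamp0 edges')
E
```

```text
rings normal 84.99831807179633 caps 85.28868498588973
pegs far 85.24483417057772 pegs side 85.37303370140893
lamp [array([ 0.67812882, -0.08101916]), array([ 0.42088642, -0.06793184])] 87.08756332723593 hub [ 0.56763138 -0.13006083] lamp0 edges
```

```bash
python3 -m creep '[{"slide":[0,-0.03,0],"angular":[0,0,0]},{"slide":[0,-0.03,0],"angular":[0,0,0]},{"slide":[0,0,0],"angular":[0,0,0]},{"slide":[0,0,0],"angular":[0,0,0]}]'
python3 to.py .5745 -.0535 .095
python3 - <<'E'
from h import *
p,dd,s=snap('top','t22')
cv2.imwrite('pics/t22z.png',cv2.resize(p[150:260,245:365],None,fx=5,fy=5,interpolation=cv2.INTER_CUBIC)[:,:,::-1])
p,dd,s=snap('wrist','w22')
cv2.imwrite('pics/w22z.png',cv2.resize(p[0:270,90:460],None,fx=2,fy=2,interpolation=cv2.INTER_CUBIC)[:,:,::-1])
E
```

```text
time: 19.63
tool_pos: [0.5774, 0.0321, 0.2249]
tcp_rot: [1.95, 1.846, -0.575]
wrist_force: [0.7, 0.5, 5.7]
width: 0.433
t 19.6333 g [ 0.5732 -0.0523  0.0949] shares [-0.04  0.05  0.02] rot shares [0.06 0.01 0.02] F [0.7 0.5 5.7] q [ 0.17  0.32  1.95 -0.64  1.11  0.59] w 0.4331705654173375
```

View pics/t22z.png

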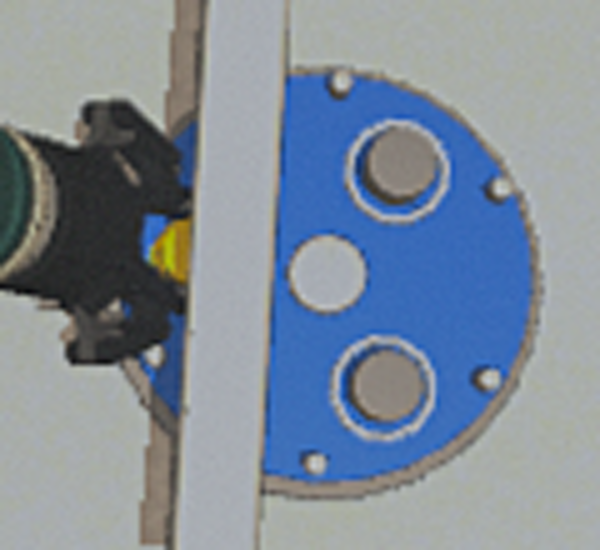

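View pics/w22z.png

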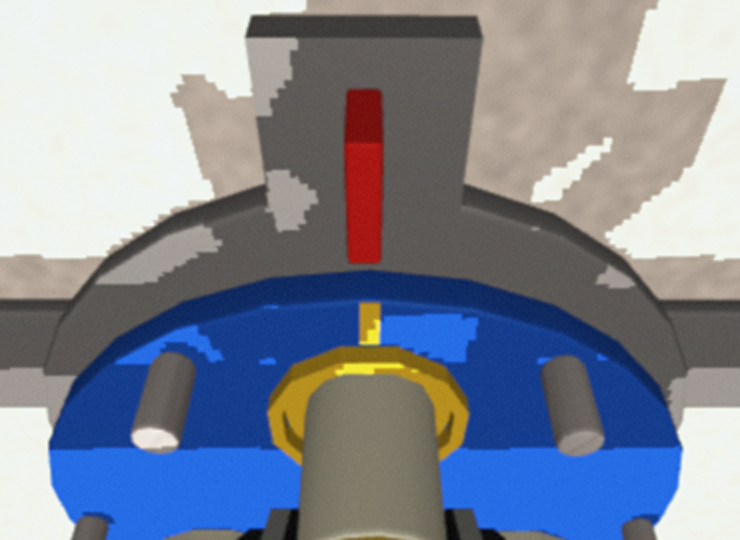

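```bash
python3 -m creep '[{"slide":[0,-0.03,0],"angular":[0,0,0]},{"slide":[0,0,0],"angular":[0,0,0]},{"slide":[0,0,0],"angular":[0,0,0]}]'
python3 to.py .5745 -.0535 .095
python3 - <<'E'
from h import *
p,dd,s=snap('top','t23')
cv2.imwrite('pics/t23z.png',cv2.resize(p[150:260,245:365],None,fx=5,fy=5,interpolation=cv2.INTER_CUBIC)[:,:,::-1])
p,dd,s=snap('wrist','w23')
cv2.imwrite('pics/w23z.png',cv2.resize(p[0:270,90:460],None,fx=2,fy=2,interpolation=cv2.INTER_CUBIC)[:,:,::-1])
E
```

```text
time: 19.98
tool_pos: [0.5767, 0.0322, 0.2249]
tcp_rot: [1.95, 1.846, -0.575]
wrist_force: [0.5, 0.7, 6.1]
width: 0.436
t 19.9833 g [ 0.5725 -0.0522  0.0949] shares [-0.04  0.08  0.02] rot shares [0.06 0.   0.02] F [0.5 0.7 6.1] q [ 0.17  0.32  1.95 -0.64  1.11  0.59] w 0.4358197739376624
```

View pics/w23z.png

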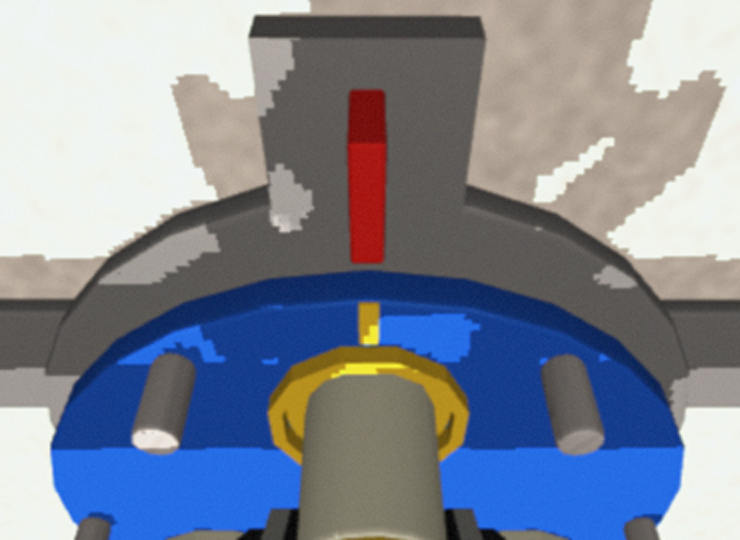

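View pics/t23z.png

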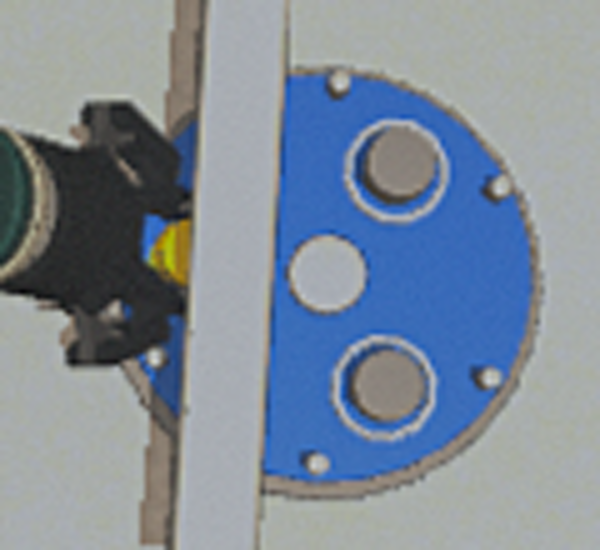

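```bash
python3 -m creep '[{"slide":[0,0,0],"angular":[0,0,0]},{"slide":[0,0,0],"angular":[0,0,0]},{"slide":[0,0,0],"angular":[0,0,0]},{"slide":[0,0,0],"angular":[0,0,0]}]' -0.2
python3 to.py .5745 -.0535 .095
python3 - <<'E'
from h import *
p,dd,s=snap('wrist','w24')
E
```

```text
time: 20.42
tool_pos: [0.5754, 0.032, 0.223]
tcp_rot: [1.952, 1.848, -0.579]
wrist_force: [0.0, 0.9, 0.3]
width: 0.596
t 20.4167 g [ 0.5707 -0.0522  0.093 ] shares [-0.08  0.16 -0.04] rot shares [ 0.01 -0.    0.04] F [0.  0.9 0.3] q [ 0.17  0.33  1.95 -0.64  1.11  0.59] w 0.596485774249184
```

View pics/w24.png

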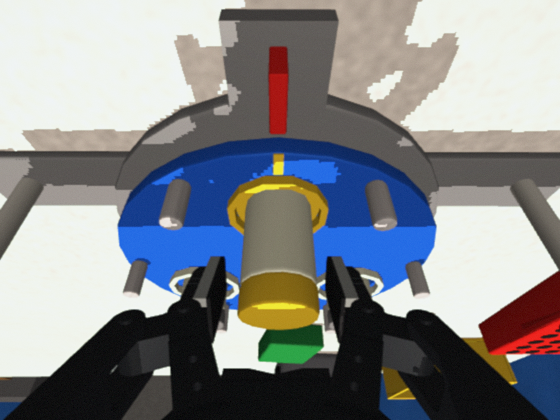

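```bash
python3 -m creep '[{"slide":[0,0.05,-0.1],"angular":[0,0,0]},{"slide":[0,0.02,-0.4],"angular":[0,0,0]},{"slide":[0,0,-0.7],"angular":[0,0,0]},{"slide":[0,0,-0.8],"angular":[0,0,0]},{"slide":[0,0,-0.8],"angular":[0,0,0]}]'
python3 -m creep '[{"slide":[0,0,-0.9],"angular":[0,0,0]},{"slide":[0,0,-0.9],"angular":[0,0,0]},{"slide":[0,0,-0.9],"angular":[0,0,0]},{"slide":[0,0,-0.9],"angular":[0,0,0]},{"slide":[0,0,0],"angular":[0,0,0]}]'
python3 to.py .5745 -.0535 .095
python3 - <<'E'
from h import *
snap('wrist','w25');snap('scene','s25')
p,dd,s=snap('top','t25')
cv2.imwrite('pics/t25z.png',cv2.resize(p[150:260,245:365],None,fx=5,fy=5,interpolation=cv2.INTER_CUBIC)[:,:,::-1])
E
```

```text
time: 20.88
tool_pos: [0.5797, 0.0707, 0.2834]
tcp_rot: [1.952, 1.847, -0.578]
wrist_force: [0.3, 0.1, 0.6]
width: 0.598
time: 21.3
tool_pos: [0.5839, 0.1215, 0.3634]
tcp_rot: [1.95, 1.846, -0.566]
wrist_force: [1.1, 0.6, 0.2]
width: 0.598
t 21.3 g [0.5806 0.0375 0.2332] shares [-0.07 -0.1   6.62] rot shares [ 0.14 -0.05 -0.01] F [1.1 0.6 0.2] q [ 0.31  0.22  1.79 -0.54  1.38  0.54] w 0.5979159912326175
```

View pics/w25.png

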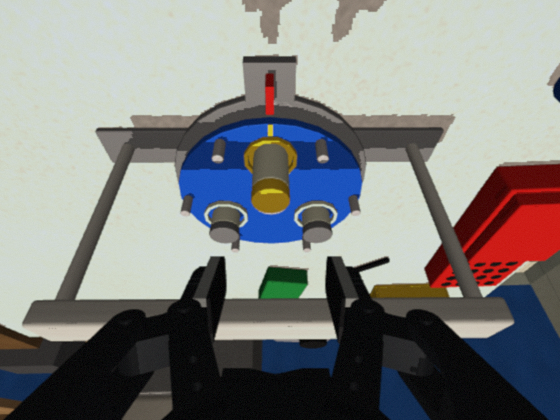

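View pics/s25.png

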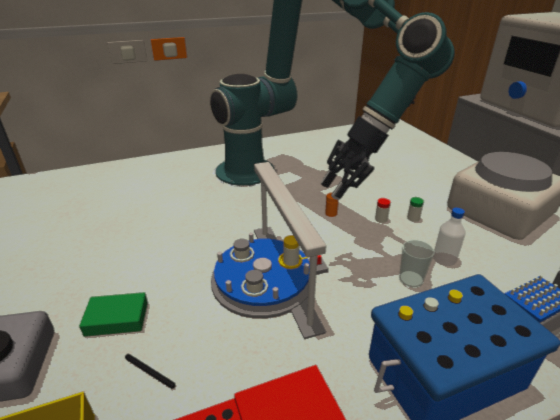

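View pics/t25z.png

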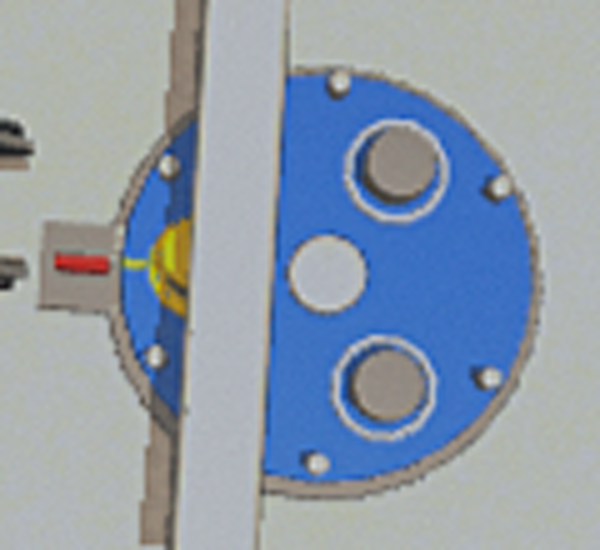

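```bash
python3 - <<'E'
from h import *
c=cam('top')
z=lambda u,v,h: ray(c,245+u/5-.4,150+v/5-.4,h)[:2]
ang=lambda a,b:np.degrees(np.arctan2(*(b-a)[::-1]))
print('rings',ang(z(384,388,.04),z(397,170,.04))+90,'pegs',ang(z(488,377,.066),z(499,187,.066))+90,ang(z(317,463,.066),z(340,82,.066))+90)
a=np.load('pics/scene0.npz')['p'].astype(int);b=np.load('pics/s25.npz')['p']
for n,lo,hi in [('red',(0,150,80),(5,255,255)),('grn',(50,120,40),(85,255,255)),('org',(8,170,80),(16,255,255)),('blu',(105,150,60),(120,255,255))]:
  for im in (a.astype(np.uint8),b):
    m=cv2.inRange(cv2.cvtColor(im,cv2.COLOR_RGB2HSV),lo,hi);k,l,s,ce=cv2.connectedComponentsWithStats(m);print(n,[ce[i].round(1).tolist() for i in range(1,k) if 30<s[i,4]<2000 and ce[i][1]>180 or 30<s[i,4]<300][:5])
d=np.abs(a[240:290,395:435].mean(2)-b[240:290,395:435].mean(2)).mean();print('beaker diff',d)
E
```

```text
rings 86.31595914522462 pegs 86.16389956666688 86.42598534457427
red [[383.3, 202.7], [318.6, 259.3]]
red [[383.3, 202.7], [318.6, 259.2]]
grn [[416.3, 201.6]]
grn [[416.3, 201.6]]
org [[331.5, 203.9]]
org [[330.9, 205.8]]
blu [[517.2, 89.4], [457.6, 212.3]]
blu [[517.2, 89.4], [457.6, 212.3]]
beaker diff 13.160833333333334
```

```bash
python3 - <<'E'
from h import *
s=bot.read_state();print(s['time'],np.abs(s['joint_vel']).max())
print(order.finish_job())
E
```

```text
21.45 0.03006833084914544
the job is handed in; nothing more can be done
None
```

The yellow-capped pot is standing upright in the yellow bay, and the bay is lined up with the red pointer. I handed the job in at 21.5 s, with the arm clear of everything.

I pushed one peg through about 131° counter-clockwise at up to about 80 mm/s, slowing to about 40 mm/s or less at the end. I then picked up the pot with the gripper leaned 33° and lowered it in under the lamp. Contact came at the expected height, with about 5 N of press.

**One departure from the order:** after the first push the deck stood still, but with the pot down I measured the bay about 1.3° short. I corrected that with the gripped pot pressed on the bay floor, moving the deck the last 1° or so, and only then let go.

**Last checks:**
- **Alignment:** the bay is at about 86.3°. The pointer reads 86.3–86.7° by different measurements, so they agree to about 0.4°.
- **Other objects:** the red and green pots and the bottle cap are where they started. The orange pot's colour blob shifted by 2 pixels, which I put down to the gripper partly hiding it.
- **Beaker:** its image patch differed a little in brightness from the start. It looks to be in the same place and I never went near it, but I did not measure it separately.
- **Strip box:** I only checked it by eye in the last picture; it looks unmoved.

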